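# Set out a jacking bridge for tack welding

### The job

Set out the little jacking bridge on the grey base plate, ready for tacking: stand the red-brown square tube upright in the middle of the copper pad, square to the plate, and the round pipe upright in the middle of the white ceramic pad, and set the yellow spacer block on the plate midway between the two pads, its long side along the line from pad to pad. Only then lay the blue flat bar across the tops of the tube and the pipe, lengthwise and centred, and after that stand the brass hexagon nut, hole upwards, on the middle of the bar. Leave the tin and the hammer where they are.

Things in the scene. Friction and masses are not known exactly. Their poses are not given: they have to be found in the camera images.
- tube_mid (a point): Red-brown primed offcut of square steel tube, standing upright: 40 x 40 mm, 60 mm high, wall 4 mm, open at both ends, about 0.27 kg. The point is its centre, 30 mm above its foot; z is its length, x and y are square to its faces.
- pipe_mid (a point): Bright bare-metal offcut of round pipe, standing upright: outer diameter 42 mm, 60 mm high, wall 4 mm, open at both ends, about 0.2 kg. The point is its centre, 30 mm above its foot; z is its length.
- spacer_mid (a point): Yellow spacer block lying flat: 50 mm long (x) by 30 mm wide (y) by 30 mm high (z), about 0.18 kg. The point is its centre, 15 mm above its underside.
- bar_mid (a point): Blue flat steel bar lying flat on the bench: 200 mm long (x) by 40 mm wide (y) by 10 mm thick (z), about 0.6 kg. The point is its centre, 5 mm above its underside.
- nut_mid (a point): Tall brass-coloured hexagon nut standing with its dark hole (24 mm) upwards: 36 mm across the flats, 36 mm high, about 0.2 kg. The point is its centre, 18 mm above its foot; z is its axis, x is square to one pair of flats, and so are the directions 60 degrees either side of x.
- plate: Grey steel base plate fixed on the bench, 140 mm (x) by 260 mm (y), 8 mm thick; its top is 8 mm above the bench. Origin: centre of its underside. The two pads are fixed on it, centred 75 mm from its centre along +y and -y (which is which changes), so its centre is midway between them.
- copper_pad: Copper backing pad fixed on the plate, 56 x 56 mm, 4 mm thick; its top is 12 mm above the bench. Origin: centre of its underside.
- ceramic_pad: White ceramic backing pad fixed on the plate, 56 x 56 mm, 4 mm thick; its top is 12 mm above the bench. Origin: centre of its underside.
- tin: Bystander: upright green tin with a closed lid, 72 mm diameter, 90 mm high, beside the plate on the left. Origin: centre of its underside. To be left alone.
- hammer: Bystander: hammer, 260 mm long, lying on the bench beside the plate on the right. Origin: on the bench at the middle of its length; its x runs along the handle to the head. To be left alone.
Mind the look-alikes: they are no part of the job. Of the things that look like the part that bears pipe_mid, the middle-sized one is meant.

How it is judged:
By the outcome, as a careful person would: the job done as asked, in the order asked, and still so for the second after the job is handed in, with the robot touching nothing.
It also fails if it takes over 134 s, if anything falls off the work surface, if the arm or the gripper's body presses on something with over 40 N, if the wrist force passes 120 N, or if a joint passes its speed limit or range.

### The arm

A 6-joint arm with a two-finger parallel gripper is mounted at the origin on the work surface. World frame = base frame: x ahead of the robot, y to its left, z up, the work surface at z = 0. Lengths are in m, angles in rad, forces in N, time in s.
With the tool pointing down it reaches from about 0.35 to 0.85 m from the base axis. Payload 8.1 kg.
Tool frame: the origin (TCP) lies midway between the tips of the shut fingers; the grasp point (between the pads) lies manip.grip_depth behind it (manip.grip_depth is the distance from the TCP to the grasp point, in m); z points along the fingers, y is the line along which they close (so a half turn about z gives the same grasp; the last joint's range is limited). The gripper opens to 85 mm and grips with 20 to 120 N. Pads are 22 mm wide; open, the fingers measure 114 mm over their backs; the gripper's body (76 mm by 85 mm) begins 54 mm behind the grasp point. The pads swing forward as they close: fully open they stand 13 mm farther back than shut.
Start: joints at [1.071, 0.13, 1.488, -0, 1.523, -0.085], TCP at [0.242, 0.549, 0.231] pointing down, gripper open.
Joint ranges: [-2.96, 2.96], [-0.89, 2.26], [0.02, 2.5], [-1.34, 4.48], [0, 2.73], [-2.66, 2.66]. Speed limits (rad/s): [2.39, 2.39, 2.79, 3.14, 3.14, 3.14].

### API

Orientations are given as a rotation vector (axis times angle).
In Python, from station import manip, imaging, spotter gives the robot as it stands. The module is installed in compiled form; this text tells all that it offers.
- The arm moves only by the tool play_rows, never from a script. Its argument "steps" is a list of rows, each an object of numbers: "rx", "ry", "rz": the turn, a rotation vector about the tool's x, y, z scaled (see below); "x", "y", "z": the shift along the tool's x, y, z scaled (see below); "grip": the gripper command: -1 is fully open, 1 is shut, values between are in proportion. In form: [{"rx": .., "ry": .., "rz": .., "x": .., "y": .., "z": .., "grip": ..}, ...]. A call has 1 to 8 rows; each row shifts and turns the commanded pose from where the row before left it, along the tool's axes as they then stand; what a row does not reach is not made up. The controller multiplies each number of a shift by 0.3 m and each number of a turn by 2 pi rad. A row lasts 1/12 s, in which the tool goes at most 41.7 mm and 7.16 degrees, less where a joint would pass 70% of its speed; a pose out of reach is approached as far as the arm can. A call with a number of a shift or a turn outside -1 to 1 is refused whole. A call with a gripper value outside its range is refused whole. The fingers move at their own pace and stop on an object; "newtons" is the grip in N (left out, the last holds). Time passes only in rows, so rows that do not move let the fingers close. It gives the time, the measured TCP pose, the force, the opening and the grip force at its end, in the units of the state.
- manip.read_state(): the state, without advancing time (a new reading comes with each control period).
- imaging.get_image(name): name is "side" or "top" or "wrist"; returns the picture (400x640x3 uint8, red, green, blue); there is no depth.
- imaging.calibration(name): a dict with "K" (3x3 intrinsics, pixels), "camera_from_world" (4x4, takes a point from world to camera coordinates). Camera axes: x right, y up, looking along -z (the intrinsics and any distortion apply to the point x, -y, -z); pixel columns grow to the right and rows downward; lengths in m; the calibration is good to about 2 mm. A picture is of the moment at which its call begins: read the wrist's pose just before it. calibration takes no time and is no camera call; for the wrist camera it gives the pose at the moment of the call.
- manip.sign_off(): hands the job in; it is judged then, once.
Trained networks look in the newest picture that a camera, given by its name, has taken for a name from the list of things; names that differ only in an ending like _2 or _b are one class to them, and where a whole thing is asked for, a point or a joint stands for the part that bears it (a point fixed in the world has none). Each returns a list of dicts, best first, with "p" (0 to 1); they miss things now and then, are a little off and sometimes report something else, mostly with a low value. They report only what shows in the picture. A call takes as long as a camera call. They do not tell look-alikes from the thing itself.
- spotter.look_for(camera, query): "box" ([left, top, width, height] in pixels, round what is visible of it).
- spotter.mark_of(camera, query): "at" ([row, column] in pixels: a listed point, or the origin of a listed thing).
The state is a dict: "time_s": time; "joint_positions": joint angles; "dq": joint speeds; "joint_efforts": joint torques, N m; "eef_pos": TCP position; "ee_rot": TCP orientation; "contact_force": force on the tool from outside, world axes, zero at the start; "moment": the same for the moment, N m; "grip_width": finger opening in m; "grip_force": force on a finger pad.
Only numpy, scipy, OpenCV 4.12 (cv2) and the standard library are available. Lean on these libraries where they do the work, as an engineer would, in place of code of your own. Each camera call takes 0.05 s, during which the arm holds its last target. There are 200 camera calls.

## Working session

There is one attempt and no reset: what is moved stays moved. The work goes in short steps, Python scripts to look and compute and a tool call to move; the robot and the scene stay as the last step left them, time stands still between calls to the robot, and variables do not carry over. Pictures are saved under pics/ and viewed, at most 14 in all, crops included, and the job is handed in when it is done.

Besides the shell and the picture viewer there is one more tool, called in YAML: its name, and indented under it one key for each argument. play_rows: Moves the arm, as the interface text tells. Shifts and turns lie within -1 to 1; 1 stands for 0.3 m of shift or 2 pi rad of turn. Its arguments: {"type":"object","properties":{"steps":{"type":"array","items":{"type":"object","properties":{"rx":{"type":"number"},"ry":{"type":"number"},"rz":{"type":"number"},"x":{"type":"number"},"y":{"type":"number"},"z":{"type":"number"},"grip":{"type":"number"}}}},"newtons":{"type":"number"}},"required":["steps"]}

```bash
mkdir -p pics; cat > h.py <<'E'
import numpy as np, cv2
from station import manip, imaging, spotter
def save(cam,name,crop=None,scale=1):
    im=imaging.get_image(cam)[:,:,::-1]
    if crop: l,t,w,h=crop; im=im[t:t+h,l:l+w]
    cv2.imwrite('pics/'+name,cv2.resize(im,None,fx=scale,fy=scale,interpolation=cv2.INTER_CUBIC))
def ray(cam,rc,z,cal=None):
    c=cal or imaging.calibration(cam); K=np.array(c['K']); T=np.array(c['camera_from_world'])
    d=np.linalg.inv(K)@np.array([rc[1],rc[0],1.]); d=np.array([d[0],-d[1],-d[2]])
    R=T[:3,:3]; o=-R.T@T[:3,3]; d=R.T@d
    return o+d*(z-o[2])/d[2]
def proj(cam,p):
    c=imaging.calibration(cam); K=np.array(c['K']); T=np.array(c['camera_from_world'])
    q=T[:3,:3]@np.array(p)+T[:3,3]; q=K@np.array([q[0],-q[1],-q[2]]); return q[1]/q[2],q[0]/q[2]
E
python3 - <<'E'
from h import *
np.set_printoptions(precision=4,suppress=True)
s=manip.read_state(); print(s,manip.grip_depth)
print(imaging.calibration('top'),imaging.calibration('side').keys())
save('top','t0.png'); save('side','s0.png')
H=dict(tube_mid=.03,pipe_mid=.03,spacer_mid=.015,bar_mid=.005,nut_mid=.018,plate=0,copper_pad=.008,ceramic_pad=.008,tin=0,hammer=0)
for k,z in H.items():
    for d in spotter.mark_of('top',k)[:4]: print(k,round(d['p'],2),np.round(d['at'],1),ray('top',d['at'],z)[:2])
E
```

```text
{'time_s': 0.0, 'joint_positions': array([ 1.0706,  0.1312,  1.4893,  0.    ,  1.523 , -0.0854]), 'dq': array([ 0.0008,  0.0007, -0.0007, -0.0005, -0.001 , -0.0006]), 'joint_efforts': array([ -0.0015, -56.9429, -50.0536,  -0.0004,   0.0157,   0.    ]), 'eef_pos': array([0.2415, 0.5486, 0.2302]), 'ee_rot': array([-0.6468, -3.0737,  0.0028]), 'contact_force': array([ 0.7542, -1.3683, -1.0393]), 'moment': array([-0.0139, -0.0168, -0.0202]), 'grip_force': 0.0, 'grip_width': 0.08524460504490558} 0.0187
{'K': array([[469.36  ,   0.    , 309.9182],
       [  0.    , 469.36  , 196.6484],
       [  0.    ,   0.    ,   1.    ]]), 'camera_from_world': array([[-0.065 , -0.9979,  0.0021,  0.021 ],
       [ 0.9748, -0.063 ,  0.2139, -0.5848],
       [-0.2133,  0.0159,  0.9768, -1.0842],
       [ 0.    ,  0.    ,  0.    ,  1.    ]])} dict_keys(['K', 'camera_from_world'])
tube_mid 0.87 [221.6 161.2] [0.5527 0.3557]
pipe_mid 0.74 [246.5 439.7] [ 0.4462 -0.328 ]
pipe_mid 0.63 [250.7 397.8] [ 0.4426 -0.224 ]
pipe_mid 0.48 [255.6 364.6] [ 0.436  -0.1415]
spacer_mid 0.82 [199.4 430.1] [ 0.5686 -0.3228]
bar_mid 0.71 [260.5 300.6] [0.4363 0.016 ]
nut_mid 0.48 [265.5 208. ] [0.4378 0.2442]
plate 0.6 [183.2 318.4] [ 0.633  -0.0422]
copper_pad 0.59 [174.5 349.2] [ 0.6491 -0.1232]
ceramic_pad 0.84 [192.2 291.9] [0.6117 0.0277]
ceramic_pad 0.65 [167.3 181.5] [0.6965 0.3102]
tin 0.97 [167.4 181.1] [0.6987 0.3134]
hammer 0.88 [153.7 435.6] [ 0.6931 -0.3562]
```

View pics/t0.png

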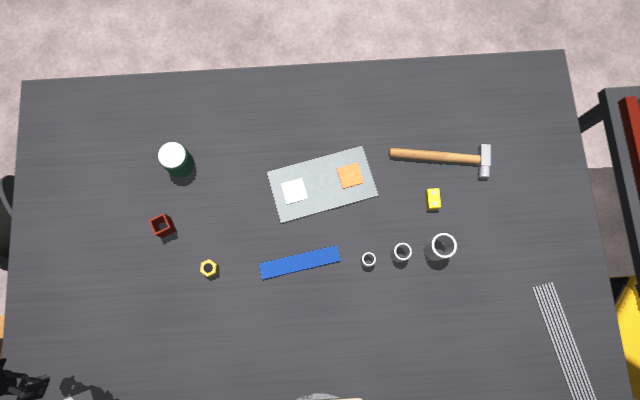

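View pics/s0.png

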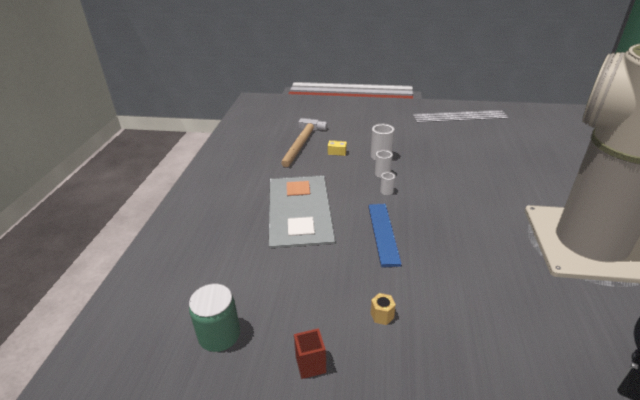

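The pictures show white ceramic pad (292,192), copper pad (350,175), tube (161,224), nut (208,268), bar (300,262), spacer (433,199), tin (174,160) and hammer (440,157). Pipe candidates are the small ring at (369,260), the middle one at (402,252) and the large one at (443,246). The middle-sized one at (402,252) is the one I want. I'll check it in a close crop.

```bash
cat >> h.py <<'E'
def rectfit(cam,lo,hi,ztop,win=None,im=None,cal=None):
    "largest blob in HSV range -> world rect (centre, (long,short), yaw deg of long side)"
    im=imaging.get_image(cam) if im is None else im
    hsv=cv2.cvtColor(im,cv2.COLOR_RGB2HSV); m=cv2.inRange(hsv,np.array(lo),np.array(hi))
    if win: w=np.zeros_like(m); l,t,ww,hh=win; w[t:t+hh,l:l+ww]=255; m&=w
    cs,_=cv2.findContours(m,cv2.RETR_EXTERNAL,cv2.CHAIN_APPROX_NONE); c=max(cs,key=cv2.contourArea)
    cal=cal or imaging.calibration(cam)
    P=np.array([ray(cam,(p[0][1],p[0][0]),ztop,cal)[:2] for p in cv2.convexHull(c)],np.float32)
    (x,y),(w,h),a=cv2.minAreaRect(P*1000)
    if w<h: w,h,a=h,w,a+90
    return np.round([x,y,w,h,(a+90)%180-90],1)
def state():
    from scipy.spatial.transform import Rotation as Ro
    s=manip.read_state(); R=Ro.from_rotvec(s['ee_rot']).as_matrix(); return s,R
def plan(pos,yaw=None):
    "one row-sum: tool-frame shift and turn to bring TCP to pos, y-axis yaw deg (mod 180), tool down"
    from scipy.spatial.transform import Rotation as Ro
    s,R=state(); cy=np.degrees(np.arctan2(R[1,1],R[0,1]))
    yaw=cy if yaw is None else yaw
    yt=min([yaw+180*k for k in range(-3,4)],key=lambda a:abs(a-cy))
    t=np.radians(yt); y=np.array([np.cos(t),np.sin(t),0]); z=np.array([0,0,-1.]); x=np.cross(y,z)
    Rt=np.c_[x,y,z]; d=Rt.T@(np.array(pos)-s['eef_pos']); rv=Ro.from_matrix(R.T@Rt).as_rotvec()
    j1=np.degrees(np.arctan2(pos[1],pos[0]))
    print('t',round(s['time_s'],2),'pos',np.round(s['eef_pos'],4),'yaw',round(cy,1),'-> yaw',round(yt,1),'j6~',round(j1-yt,0))
    print(' shift(final frame)/0.3',np.round(d/.3,4),'mm',np.round(d*1000,1),' turn/2pi',np.round(rv/2/np.pi,5),'deg',np.round(np.degrees(rv),1))
E
python3 - <<'E'
from h import *
im=imaging.get_image('top'); hsv=cv2.cvtColor(im,cv2.COLOR_RGB2HSV)
for n,(r,c) in dict(plate=(190,325),plate2=(205,300),copper=(175,350),cer=(191,294),bar=(263,300),sp=(196,433),tube=(222,160),tubetop=(217,155),nut=(262,204),table=(230,250)).items(): print(n,hsv[r,c])
print('bar',rectfit('top',(100,120,60),(125,255,255),.01,(240,230,120,60),im))
print('sp',rectfit('top',(24,120,140),(35,255,255),.03,(415,180,40,40),im))
print('cop',rectfit('top',(5,120,120),(22,255,255),.012,(325,155,45,45),im))
print('cer',rectfit('top',(0,0,200),(180,60,255),.012,(270,170,45,40),im))
# plate
print('plate',rectfit('top',(0,0,95),(180,255,255),.008,(255,140,130,88),im))
for r in (0.03,0.06):
  print([np.round(ray('top',p,.06)[:2],3) for p in ((252,402),)],'tubetop',np.round(ray('top',(219,158),.06),3))
print('tubetop',rectfit('top',(0,120,60),(8,255,255),.06,(140,205,45,45),im))
save('top','pipes.png',(340,220,130,60),6)
save('wrist','w0.png')
E
```

```text
plate [ 90   9 219]
plate2 [ 93  10 220]
copper [ 19 109 254]
cer [  0   0 255]
bar [109 170 219]
sp [ 30 144 254]
tube [  4 171  58]
tubetop [  4 149 195]
nut [ 26 124 254]
table [126  11 115]
bar [432.6  19.5 199.4  41.  -80.3]
sp [ 569.7 -328.2   49.4   30.6   -1.5]
cop [ 615.7 -108.     7.7    0.    86.3]
cer [618.3  27.3 113.8 102.8  86.3]
plate [632.4 -45.5 339.9 231.5  86.3]
[array([ 0.436, -0.228])] tubetop [0.554 0.354 0.06 ]
[array([ 0.436, -0.228])] tubetop [0.554 0.354 0.06 ]
tubetop [541.5 350.2  43.9  41.2  22.7]
```

View pics/pipes.png

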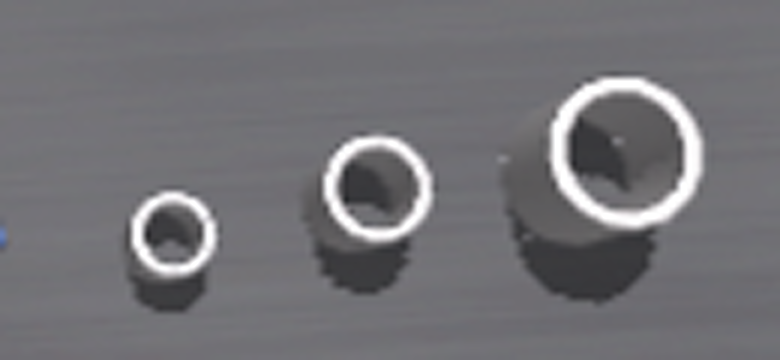

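View pics/w0.png

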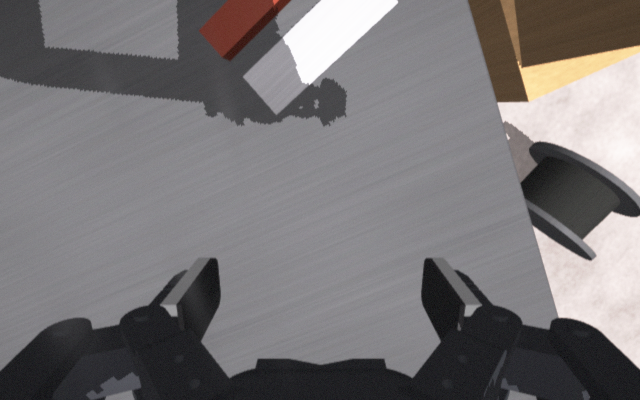

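The crop shows three rings of about 30, 42 and 56 mm, from left to right. The middle one, at full-picture pixel (403,251), measures about 42 mm, so it is the right pipe. The wrist camera looks ahead of the fingers.

```bash
python3 - <<'E'
from h import *
im=imaging.get_image('top')
print('cop',rectfit('top',(8,70,150),(24,255,255),.012,(325,155,45,45),im))
print('cer',rectfit('top',(0,0,245),(180,8,255),.012,(270,170,45,40),im))
print('plate',rectfit('top',(0,0,165),(180,255,255),.008,(255,140,128,88),im))
print('pipe top',rectfit('top',(0,0,180),(180,60,255),.06,(385,235,35,35),im))
print('pipe small',rectfit('top',(0,0,180),(180,60,255),.043,(355,245,28,28),im))
print('nut top',rectfit('top',(18,60,100),(38,255,255),.036,(195,255,28,28),im))
print('tubetop',rectfit('top',(0,60,120),(12,255,255),.06,(140,205,45,45),im))
c=imaging.calibration('wrist'); T=np.array(c['camera_from_world']); s,R=state()
o=-T[:3,:3].T@T[:3,3]; print('cam in tool',R.T@(o-s['eef_pos']),'view in tool',R.T@(T[:3,:3].T@np.array([0,0,-1.])), 'up',R.T@(T[:3,:3].T@np.array([0,1.,0])),c['K'])
E
```

```text
cop [ 646.1 -124.    57.1   56.4   12.2]
cer [615.5  22.3  56.8  56.  -77.8]
plate [631.  -51.  260.9 139.1 -77.7]
pipe top [ 438.6 -229.4   41.    38.2   86.3]
pipe small [ 427.4 -148.7   31.5   31.5   -5.1]
nut top [431.3 240.3  41.2  38.3 -12.4]
tubetop [542.7 352.4  41.8  40.4 -66.2]
cam in tool [ 0.07019834  0.00017295 -0.14263646] view in tool [-2.74605274e-01 -5.71613678e-04  9.61556871e-01] up [ 0.96155591 -0.00169704  0.27460399] [[341.10396425   0.         320.45632829]
 [  0.         341.10396425 203.00910558]
 [  0.           0.           1.        ]]
```

play_rows:
  steps:
    - {"rz": 0.0196,"z": 0.0292,"grip": -1}
    - {"rz": 0.0196,"z": 0.0292}
    - {"rz": 0.0196,"z": 0.0292}
    - {"rz": 0.0196,"z": 0.0292}
    - {"rz": 0.0196,"z": 0.0292}
    - {"rz": 0.0196,"z": 0.0292}
    - {"x": -0.1006,"y": 0.0653}
    - {"x": -0.1006,"y": 0.0653}
  newtons: 40

```text
$.steps[0]: bad value
```

play_rows:
  steps:
    - {"x": -0.1006,"y": 0.0653}
    - {"x": -0.1006,"y": 0.0653}
    - {"x": -0.1006,"y": 0.0653}
    - {"x": -0.1006,"y": 0.0653}
    - {"x": -0.1006,"y": 0.0653}
    - {"x": -0.1006,"y": 0.0653}
    - {"x": -0.1006,"y": 0.0653}
    - {"x": -0.1006,"y": 0.0653}

```text
$.steps[0]: bad value
```

```bash
python3 - <<'E'
from h import *
plan((.543,.352,.16),23.8)
print('tubetop',rectfit('wrist',(0,60,60),(12,255,255),.06))
save('wrist','w1.png')
E
```

```text
t 0.8 pos [0.2418 0.5491 0.2313] yaw 66.2 -> yaw 23.8 j6~ 9.0
 shift(final frame)/0.3 [-1.0064  0.6535  0.2378] mm [-301.9  196.    71.3]  turn/2pi [ 1.0000e-05 -0.0000e+00  1.1788e-01] deg [ 0.  -0.  42.4]
tubetop [ 86.  547.6  73.6  34.2 -72.7]
```

View pics/w1.png

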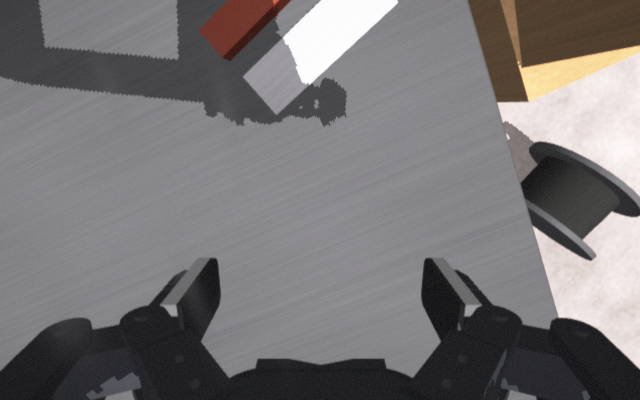

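The arm hasn't moved and the view is unchanged: each row needs every key. I'll resend with full rows.

play_rows:
  steps:
    - {"rx": 0,"ry": 0,"rz": 0.0196,"x": 0,"y": 0,"z": 0.0396,"grip": -1}
    - {"rx": 0,"ry": 0,"rz": 0.0196,"x": 0,"y": 0,"z": 0.0396,"grip": -1}
    - {"rx": 0,"ry": 0,"rz": 0.0196,"x": 0,"y": 0,"z": 0.0396,"grip": -1}
    - {"rx": 0,"ry": 0,"rz": 0.0196,"x": 0,"y": 0,"z": 0.0396,"grip": -1}
    - {"rx": 0,"ry": 0,"rz": 0.0196,"x": 0,"y": 0,"z": 0.0396,"grip": -1}
    - {"rx": 0,"ry": 0,"rz": 0.0198,"x": 0,"y": 0,"z": 0.0396,"grip": -1}
    - {"rx": 0,"ry": 0,"rz": 0,"x": -0.1006,"y": 0.0653,"z": 0,"grip": -1}
    - {"rx": 0,"ry": 0,"rz": 0,"x": -0.1006,"y": 0.0653,"z": 0,"grip": -1}
  newtons: 40

```text
time_s: 1.57
eef_pos: [0.3008, 0.5095, 0.1586]
ee_rot: [-1.712, -2.634, 0.003]
contact_force: [0.7, -0.0, 0.3]
grip_width: 0.0853
grip_force: 0.0
```

play_rows:
  steps:
    - {"rx": 0,"ry": 0,"rz": 0,"x": -0.1006,"y": 0.0653,"z": 0,"grip": -1}
    - {"rx": 0,"ry": 0,"rz": 0,"x": -0.1006,"y": 0.0653,"z": 0,"grip": -1}
    - {"rx": 0,"ry": 0,"rz": 0,"x": -0.1006,"y": 0.0653,"z": 0,"grip": -1}
    - {"rx": 0,"ry": 0,"rz": 0,"x": -0.1006,"y": 0.0653,"z": 0,"grip": -1}
    - {"rx": 0,"ry": 0,"rz": 0,"x": -0.1006,"y": 0.0653,"z": 0,"grip": -1}
    - {"rx": 0,"ry": 0,"rz": 0,"x": -0.1006,"y": 0.0653,"z": 0,"grip": -1}
    - {"rx": 0,"ry": 0,"rz": 0,"x": -0.1006,"y": 0.0653,"z": 0,"grip": -1}
    - {"rx": 0,"ry": 0,"rz": 0,"x": -0.1006,"y": 0.0653,"z": 0,"grip": -1}

```text
time_s: 2.23
eef_pos: [0.5443, 0.351, 0.1601]
ee_rot: [1.715, 2.632, 0.0]
contact_force: [0.1, 0.2, 0.7]
grip_width: 0.0853
grip_force: 0.0
```

```bash
python3 - <<'E'
from h import *
plan((.543,.352,.16),23.8)
print('tubetop',rectfit('wrist',(0,60,60),(12,255,255),.06))
save('wrist','w2.png')
E
```

```text
t 2.23 pos [0.5443 0.351  0.1601] yaw 23.8 -> yaw 23.8 j6~ 9.0
 shift(final frame)/0.3 [ 0.0048 -0.0026  0.0003] mm [ 1.4 -0.8  0.1]  turn/2pi [ 4.e-05 -1.e-05  6.e-05] deg [ 0. -0.  0.]
tubetop [545.8 352.6  49.9  40.2 -67.6]
```

View pics/w2.png

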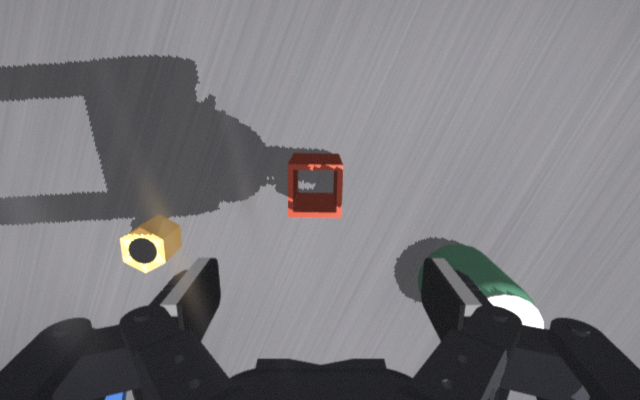

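The picture shows the tube's top rim at columns 289–342 and rows 165–217, aligned with the fingers. The nut is at (150,245) and the tin at (480,280).

```bash
python3 - <<'E'
from h import *
for p in ((217,289),(217,342),(165,289),(165,342),(191,315.7)): print(np.round(ray('wrist',p,.06)[:2]*1000,1))
plan(tuple(ray('wrist',(191,315.7),.06)[:2])+(.02,))
# nut
im=imaging.get_image('wrist'); print('nut',rectfit('wrist',(15,60,120),(40,255,255),.036,(115,228,55,50),im))
E
```

```text
[529.5 329.3]
[565.9 345.2]
[514.7 365.7]
[549.5 380.9]
[539.9 355.7]
t 2.33 pos [0.5472 0.3483 0.16  ] yaw 23.5 -> yaw 23.5 j6~ 10.0
 shift(final frame)/0.3 [ 0.0323 -0.0124  0.4667] mm [  9.7  -3.7 140. ]  turn/2pi [ 0.00021  0.00028 -0.     ] deg [ 0.1  0.1 -0. ]
nut [430.1 245.6  45.   40.8 -68.4]
```

```bash
cat >> h.py <<'E'
def ext(lo,hi,z,win=None):
    "extents (mm) in tool x,y rel. TCP of coloured blob's pixels taken at height z"
    im=imaging.get_image('wrist'); s,R=state(); cal=imaging.calibration('wrist')
    m=cv2.inRange(cv2.cvtColor(im,cv2.COLOR_RGB2HSV),np.array(lo),np.array(hi))
    if win: w=np.zeros_like(m); l,t,ww,hh=win; w[t:t+hh,l:l+ww]=255; m&=w
    c=max(cv2.findContours(m,cv2.RETR_EXTERNAL,cv2.CHAIN_APPROX_NONE)[0],key=cv2.contourArea)
    P=np.array([R.T@(ray('wrist',(p[0][1],p[0][0]),z,cal)-s['eef_pos']) for p in c])*1000
    print('x',P[:,0].min().round(1),P[:,0].max().round(1),'y',P[:,1].min().round(1),P[:,1].max().round(1),'box',cv2.boundingRect(c)); return P
E
python3 - <<'E'
from h import *
plan((.543,.352,.02))
ext((0,60,60),(12,255,255),.06)
print('tubetop',rectfit('top',(0,60,120),(12,255,255),.06,(140,205,45,45)))
E
```

```text
t 2.38 pos [0.5451 0.3501 0.1598] yaw 23.6 -> yaw 23.6 j6~ 9.0
 shift(final frame)/0.3 [ 0.0086 -0.0037  0.466 ] mm [  2.6  -1.1 139.8]  turn/2pi [ 2.e-05  5.e-05 -0.e+00] deg [ 0.  0. -0.]
x -16.4 33.4 y -22.1 18.4 box (291, 159, 56, 67)
tubetop [548.7 339.6  41.1  16.6  30.3]
```

play_rows:
  steps:
    - {"rx": 0,"ry": 0,"rz": 0,"x": 0.01,"y": -0.005,"z": 0.06,"grip": -1}
    - {"rx": 0,"ry": 0,"rz": 0,"x": 0,"y": 0,"z": 0.09,"grip": -1}
    - {"rx": 0,"ry": 0,"rz": 0,"x": 0,"y": 0,"z": 0.09,"grip": -1}
    - {"rx": 0,"ry": 0,"rz": 0,"x": 0,"y": 0,"z": 0.09,"grip": -1}
    - {"rx": 0,"ry": 0,"rz": 0,"x": 0,"y": 0,"z": 0.08,"grip": -1}
    - {"rx": 0,"ry": 0,"rz": 0,"x": 0,"y": 0,"z": 0.056,"grip": -1}
    - {"rx": 0,"ry": 0,"rz": 0,"x": 0,"y": 0,"z": 0,"grip": -1}
    - {"rx": 0,"ry": 0,"rz": 0,"x": 0,"y": 0,"z": 0,"grip": -1}

```text
time_s: 3.15
eef_pos: [0.5384, 0.3548, 0.0193]
ee_rot: [-1.712, -2.632, 0.004]
contact_force: [0.8, -0.2, 0.7]
grip_width: 0.0856
grip_force: 0.0
```

play_rows:
  steps:
    - {"rx": 0,"ry": 0,"rz": 0,"x": 0,"y": 0,"z": 0,"grip": 1}
    - {"rx": 0,"ry": 0,"rz": 0,"x": 0,"y": 0,"z": 0,"grip": 1}
    - {"rx": 0,"ry": 0,"rz": 0,"x": 0,"y": 0,"z": 0,"grip": 1}
    - {"rx": 0,"ry": 0,"rz": 0,"x": 0,"y": 0,"z": 0,"grip": 1}
    - {"rx": 0,"ry": 0,"rz": 0,"x": 0,"y": 0,"z": 0,"grip": 1}
    - {"rx": 0,"ry": 0,"rz": 0,"x": 0,"y": 0,"z": 0,"grip": 1}
    - {"rx": 0,"ry": 0,"rz": 0,"x": 0,"y": 0,"z": 0,"grip": 1}
    - {"rx": 0,"ry": 0,"rz": 0,"x": 0,"y": 0,"z": 0,"grip": 1}

```text
time_s: 3.82
eef_pos: [0.5413, 0.355, 0.022]
ee_rot: [1.715, 2.631, 0.004]
contact_force: [-0.9, 0.6, 6.6]
grip_width: 0.0399
grip_force: 40.1
```

```bash
python3 - <<'E'
from h import *
plan((.543,.352,.02))
save('wrist','w3.png')
E
```

```text
t 3.82 pos [0.5413 0.355  0.022 ] yaw 23.8 -> yaw 23.8 j6~ 9.0
 shift(final frame)/0.3 [-0.0113  0.0012  0.0068] mm [-3.4  0.4  2. ]  turn/2pi [ 3.8e-04 -7.0e-05  0.0e+00] deg [ 0.1 -0.   0. ]
```

View pics/w3.png

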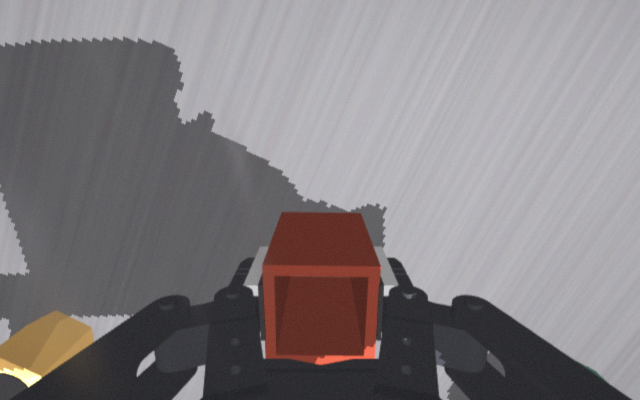

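The tube is held square, opening 39.9 mm. Its rim runs from row 265 (far edge) to row 360 (near edge).

```bash
python3 - <<'E'
from h import *
s,R=state(); print(s['eef_pos'])
for p in ((265,322),(360,322),(212,322)):
    z=.0 if p[0]==212 else .06
    print(np.round((R.T@(ray('wrist',p,z)-s['eef_pos']))*1000,1))
plan((.6461-.0,-.124,.15),12.2)
E
```

```text
[0.5413125  0.35495465 0.02203837]
[ 18.5   0.2 -38. ]
[-19.8   0.3 -38. ]
[18.3  0.4 22. ]
t 3.87 pos [0.5413 0.355  0.022 ] yaw 23.8 -> yaw 12.2 j6~ -23.0
 shift(final frame)/0.3 [-1.6343  0.004  -0.4265] mm [-490.3    1.2 -128. ]  turn/2pi [ 0.00038 -0.00011  0.03228] deg [ 0.1 -0.  11.6]
```

play_rows:
  steps:
    - {"rx": 0,"ry": 0,"rz": 0,"x": 0,"y": 0,"z": -0.06,"grip": 1}
    - {"rx": 0,"ry": 0,"rz": 0,"x": 0,"y": 0,"z": -0.12,"grip": 1}
    - {"rx": 0,"ry": 0,"rz": 0.0161,"x": 0,"y": 0,"z": -0.13,"grip": 1}
    - {"rx": 0,"ry": 0,"rz": 0.0161,"x": 0,"y": 0,"z": -0.1167,"grip": 1}
    - {"rx": 0,"ry": 0,"rz": 0,"x": -0.08,"y": 0,"z": 0,"grip": 1}
    - {"rx": 0,"ry": 0,"rz": 0,"x": -0.12,"y": 0,"z": 0,"grip": 1}
    - {"rx": 0,"ry": 0,"rz": 0,"x": -0.13,"y": 0,"z": 0,"grip": 1}
    - {"rx": 0,"ry": 0,"rz": 0,"x": -0.13,"y": 0,"z": 0,"grip": 1}

```text
time_s: 4.53
eef_pos: [0.5693, 0.2183, 0.1483]
ee_rot: [-1.97, -2.447, 0.0]
contact_force: [-0.5, 0.1, -2.4]
grip_width: 0.0393
grip_force: 41.3
```

play_rows:
  steps:
    - {"rx": 0,"ry": 0,"rz": 0,"x": -0.13,"y": 0,"z": 0,"grip": 1}
    - {"rx": 0,"ry": 0,"rz": 0,"x": -0.13,"y": 0,"z": 0,"grip": 1}
    - {"rx": 0,"ry": 0,"rz": 0,"x": -0.13,"y": 0,"z": 0,"grip": 1}
    - {"rx": 0,"ry": 0,"rz": 0,"x": -0.13,"y": 0,"z": 0,"grip": 1}
    - {"rx": 0,"ry": 0,"rz": 0,"x": -0.13,"y": 0,"z": 0,"grip": 1}
    - {"rx": 0,"ry": 0,"rz": 0,"x": -0.13,"y": 0,"z": 0,"grip": 1}
    - {"rx": 0,"ry": 0,"rz": 0,"x": -0.13,"y": 0,"z": 0,"grip": 1}
    - {"rx": 0,"ry": 0,"rz": 0,"x": -0.13,"y": 0,"z": 0,"grip": 1}

```text
time_s: 5.2
eef_pos: [0.6354, -0.0874, 0.1479]
ee_rot: [-1.972, -2.445, 0.0]
contact_force: [0.5, 0.1, -2.3]
grip_width: 0.0398
grip_force: 41.3
```

play_rows:
  steps:
    - {"rx": 0,"ry": 0,"rz": 0,"x": -0.09,"y": 0,"z": 0,"grip": 1}
    - {"rx": 0,"ry": 0,"rz": 0,"x": -0.045,"y": 0,"z": 0,"grip": 1}
    - {"rx": 0,"ry": 0,"rz": 0,"x": 0,"y": 0,"z": 0,"grip": 1}
    - {"rx": 0,"ry": 0,"rz": 0,"x": 0,"y": 0,"z": 0,"grip": 1}
    - {"rx": 0,"ry": 0,"rz": 0,"x": 0,"y": 0,"z": 0,"grip": 1}
    - {"rx": 0,"ry": 0,"rz": 0,"x": 0,"y": 0,"z": 0,"grip": 1}

```text
time_s: 5.7
eef_pos: [0.644, -0.1235, 0.148]
ee_rot: [-1.97, -2.446, -0.0]
contact_force: [0.5, -0.1, -2.9]
grip_width: 0.0392
grip_force: 41.3
```

```bash
python3 - <<'E'
from h import *
u=np.array([-np.sin(np.radians(12.2)),np.cos(np.radians(12.2))])*.001
plan((.6465+u[0],-.1242+u[1],.05),12.2)
save('wrist','w4.png')
im=imaging.get_image('wrist')
print('cer',rectfit('wrist',(0,0,245),(180,10,255),.012,None,im))
E
```

```text
t 5.7 pos [ 0.644  -0.1235  0.148 ] yaw 12.3 -> yaw 12.2 j6~ -23.0
 shift(final frame)/0.3 [-0.0008  0.0075  0.3266] mm [-0.2  2.3 98. ]  turn/2pi [-7.0e-05 -1.0e-04  3.3e-04] deg [-0.  -0.   0.1]
cer [617.5   6.5  57.   21.8  12.4]
```

View pics/w4.png

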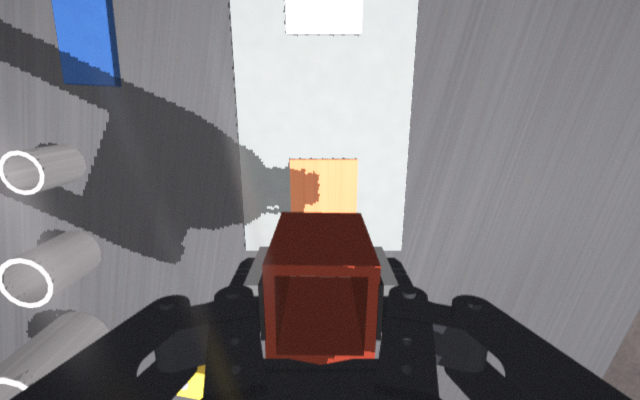

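The wrist view shows the copper pad's far edge at row 158 (columns 290–357), the ceramic pad's near edge at row 35 (columns 286–362), and the plate with them.

```bash
python3 - <<'E'
from h import *
im=imaging.get_image('wrist'); s,R=state(); cal=imaging.calibration('wrist'); hsv=cv2.cvtColor(im,cv2.COLOR_RGB2HSV)
tf=lambda rc,z:(R.T@(ray('wrist',rc,z,cal)-s['eef_pos']))*1000
P=ray('wrist',(158,323.5),.012,cal)*1000; Q=ray('wrist',(35,324),.012,cal)*1000
print('edges',P[:2].round(1),Q[:2].round(1),'dist',np.linalg.norm(P-Q).round(1),'mid',((P+Q)/2)[:2].round(1),'dir',np.degrees(np.arctan2(*(Q-P)[1::-1])).round(1))
for r in (100,130): 
    row=hsv[r,150:500,2].astype(int); g=np.where(row>195)[0]+150; print(r,g.min(),g.max(), ray('wrist',(r,(g.min()+g.max())/2),.008,cal)[:2].round(4), (tf((r,g.max()+.5),.008)-tf((r,g.min()-.5),.008))[1].round(1))
print(tf((265,322),.148+.038),tf((360,322),.148+.038))
E
```

```text
edges [640.2 -95.4] [620.5  -5.6] dist 91.9 mid [630.4 -50.5] dir 102.3
100 236 410 [ 0.6299 -0.051 ] 139.0
130 238 408 [ 0.635  -0.0738] 139.0
[ 18.25388571   0.09179137 -37.68828666] [-20.15549274   0.19860773 -37.69104777]
```

play_rows:
  steps:
    - {"rx": 0,"ry": 0,"rz": 0,"x": 0,"y": 0.0084,"z": 0.05,"grip": 1}
    - {"rx": 0,"ry": 0,"rz": 0,"x": 0,"y": 0,"z": 0.09,"grip": 1}
    - {"rx": 0,"ry": 0,"rz": 0,"x": 0,"y": 0,"z": 0.09,"grip": 1}
    - {"rx": 0,"ry": 0,"rz": 0,"x": 0,"y": 0,"z": 0.08,"grip": 1}
    - {"rx": 0,"ry": 0,"rz": 0,"x": 0,"y": 0,"z": 0.05,"grip": 1}
    - {"rx": 0,"ry": 0,"rz": 0,"x": 0,"y": 0,"z": 0,"grip": 1}
    - {"rx": 0,"ry": 0,"rz": 0,"x": 0,"y": 0,"z": 0,"grip": 1}
    - {"rx": 0,"ry": 0,"rz": 0,"x": 0,"y": 0,"z": 0,"grip": 1}

```text
time_s: 6.52
eef_pos: [0.6476, -0.1246, 0.0414]
ee_rot: [1.971, 2.445, 0.001]
contact_force: [-0.2, -0.7, -2.4]
grip_width: 0.0396
grip_force: 41.1
```

```bash
python3 - <<'E'
from h import *
plan((.6465,-.1231,.034),12.25); print(manip.read_state()['contact_force'])
E
```

```text
t 6.52 pos [ 0.6476 -0.1246  0.0414] yaw 12.2 -> yaw 12.2 j6~ -23.0
 shift(final frame)/0.3 [ 0.0056 -0.0024  0.0246] mm [ 1.7 -0.7  7.4]  turn/2pi [ 2.1e-04  1.1e-04 -1.0e-05] deg [ 0.1  0.  -0. ]
[-0.20063071 -0.66350422 -2.40271992]
```

```bash
cat >> h.py <<'E'
def settle(n=5):
    P=[]
    for _ in range(n): imaging.get_image('wrist'); P.append(manip.read_state()['eef_pos'])
    P=np.array(P)*1000; print('mean',P.mean(0).round(1),'std',P.std(0).round(1)); return P.mean(0)
E
python3 - <<'E'
from h import *
settle(6)
E
```

```text
mean [ 647.6 -124.7   41.7] std [0.2 0.  0.3]
```

play_rows:
  steps:
    - {"rx": 0,"ry": 0,"rz": 0,"x": 0.0056,"y": -0.0024,"z": 0.01,"grip": 1}
    - {"rx": 0,"ry": 0,"rz": 0,"x": 0,"y": 0,"z": 0.008,"grip": 1}
    - {"rx": 0,"ry": 0,"rz": 0,"x": 0,"y": 0,"z": 0.004,"grip": 1}
    - {"rx": 0,"ry": 0,"rz": 0,"x": 0,"y": 0,"z": 0.002,"grip": 1}
    - {"rx": 0,"ry": 0,"rz": 0,"x": 0,"y": 0,"z": 0,"grip": 1}
    - {"rx": 0,"ry": 0,"rz": 0,"x": 0,"y": 0,"z": 0,"grip": 1}
    - {"rx": 0,"ry": 0,"rz": 0,"x": 0,"y": 0,"z": 0,"grip": 1}
    - {"rx": 0,"ry": 0,"rz": 0,"x": 0,"y": 0,"z": 0,"grip": 1}

```text
time_s: 7.48
eef_pos: [0.6455, -0.1229, 0.0337]
ee_rot: [-1.972, -2.445, 0.0]
contact_force: [-4.3, 1.6, 4.9]
grip_width: 0.0397
grip_force: 41.8
```

```bash
python3 - <<'E'
from h import *
plan((.6465,-.1231,.034),12.25); print(manip.read_state()['contact_force'])
E
```

```text
t 7.48 pos [ 0.6455 -0.1229  0.0337] yaw 12.2 -> yaw 12.2 j6~ -23.0
 shift(final frame)/0.3 [-0.0014  0.0031 -0.0011] mm [-0.4  0.9 -0.3]  turn/2pi [-7.e-05 -5.e-05 -3.e-05] deg [-0. -0. -0.]
[-4.26877167  1.59260083  4.87057989]
```

play_rows:
  steps:
    - {"rx": 0,"ry": 0,"rz": 0,"x": 0,"y": 0,"z": 0,"grip": -1}
    - {"rx": 0,"ry": 0,"rz": 0,"x": 0,"y": 0,"z": 0,"grip": -1}
    - {"rx": 0,"ry": 0,"rz": 0,"x": 0,"y": 0,"z": 0,"grip": -1}
    - {"rx": 0,"ry": 0,"rz": 0,"x": 0,"y": 0,"z": 0,"grip": -1}
    - {"rx": 0,"ry": 0,"rz": 0,"x": 0,"y": 0,"z": -0.06,"grip": -1}
    - {"rx": 0,"ry": 0,"rz": 0,"x": 0,"y": 0,"z": -0.11,"grip": -1}
    - {"rx": 0,"ry": 0,"rz": 0,"x": 0,"y": 0,"z": -0.12,"grip": -1}
    - {"rx": 0,"ry": 0,"rz": 0,"x": 0,"y": 0,"z": -0.12,"grip": -1}

```text
time_s: 8.15
eef_pos: [0.6449, -0.1228, 0.1565]
ee_rot: [-1.971, -2.444, 0.001]
contact_force: [0.3, -0.5, 0.8]
grip_width: 0.0855
grip_force: 0.0
```

```bash
python3 - <<'E'
from h import *
plan((.4386,-.2294,.16),0)
ext((0,60,60),(8,255,255),.072)
E
```

```text
t 8.15 pos [ 0.6449 -0.1228  0.1565] yaw 12.2 -> yaw 0 j6~ -28.0
 shift(final frame)/0.3 [-0.3552 -0.6878 -0.0117] mm [-106.6 -206.3   -3.5]  turn/2pi [-0.00026 -0.0001   0.03398] deg [-0.1 -0.  12.2]
x -26.0 26.3 y -20.6 21.5 box (293, 170, 59, 70)
```

play_rows:
  steps:
    - {"rx": 0,"ry": 0,"rz": 0.017,"x": 0,"y": 0,"z": -0.006,"grip": -1}
    - {"rx": 0,"ry": 0,"rz": 0.017,"x": 0,"y": 0,"z": -0.006,"grip": -1}
    - {"rx": 0,"ry": 0,"rz": 0,"x": -0.0592,"y": -0.1146,"z": 0,"grip": -1}
    - {"rx": 0,"ry": 0,"rz": 0,"x": -0.0592,"y": -0.1146,"z": 0,"grip": -1}
    - {"rx": 0,"ry": 0,"rz": 0,"x": -0.0592,"y": -0.1146,"z": 0,"grip": -1}
    - {"rx": 0,"ry": 0,"rz": 0,"x": -0.0592,"y": -0.1146,"z": 0,"grip": -1}
    - {"rx": 0,"ry": 0,"rz": 0,"x": -0.0592,"y": -0.1146,"z": 0,"grip": -1}
    - {"rx": 0,"ry": 0,"rz": 0,"x": -0.0592,"y": -0.1146,"z": 0,"grip": -1}

```text
time_s: 8.87
eef_pos: [0.4378, -0.23, 0.1594]
ee_rot: [2.221, 2.221, -0.0]
contact_force: [0.4, -1.4, 0.6]
grip_width: 0.0854
grip_force: 0.0
```

play_rows:
  steps:
    - {"rx": 0,"ry": 0,"rz": 0,"x": 0,"y": 0,"z": 0,"grip": -1}
    - {"rx": 0,"ry": 0,"rz": 0,"x": 0,"y": 0,"z": 0,"grip": -1}
    - {"rx": 0,"ry": 0,"rz": 0,"x": 0,"y": 0,"z": 0,"grip": -1}
    - {"rx": 0,"ry": 0,"rz": 0,"x": 0,"y": 0,"z": 0,"grip": -1}

```text
time_s: 9.2
eef_pos: [0.4404, -0.2293, 0.1599]
ee_rot: [2.22, 2.221, 0.001]
contact_force: [0.5, 0.0, -0.4]
grip_width: 0.085
grip_force: 0.0
```

```bash
python3 - <<'E'
from h import *
plan((.4386,-.2294,.16),0)
ext((0,0,215),(180,60,255),.06,(270,140,100,110))
save('wrist','w5.png')
im=imaging.get_image('top')
print('tubetop',rectfit('top',(0,60,60),(12,255,255),.072,(325,140,60,60),im))
save('top','t5.png',(255,130,130,100),5)
for d in spotter.mark_of('wrist','pipe_mid')[:3]: print(d, ray('wrist',d['at'],.03))
E
```

```text
t 9.2 pos [ 0.4404 -0.2293  0.1599] yaw 0.0 -> yaw 0 j6~ -28.0
 shift(final frame)/0.3 [-0.0003 -0.006  -0.0002] mm [-0.1 -1.8 -0.1]  turn/2pi [1.6e-04 4.0e-05 8.0e-05] deg [0.1 0.  0. ]
x 5.2 20.9 y -19.9 16.8 box (294, 176, 51, 22)
tubetop [ 634.4 -118.9   60.9   58.2   12.6]
{'at': [193.8, 317.3], 'p': 0.92} [ 0.43690898 -0.22910161  0.03      ]
{'at': [305.8, 326.8], 'p': 0.7} [ 0.44554964 -0.33404213  0.03      ]
{'at': [93.1, 302.4], 'p': 0.56} [ 0.42557679 -0.15016159  0.03      ]
```

View pics/w5.png

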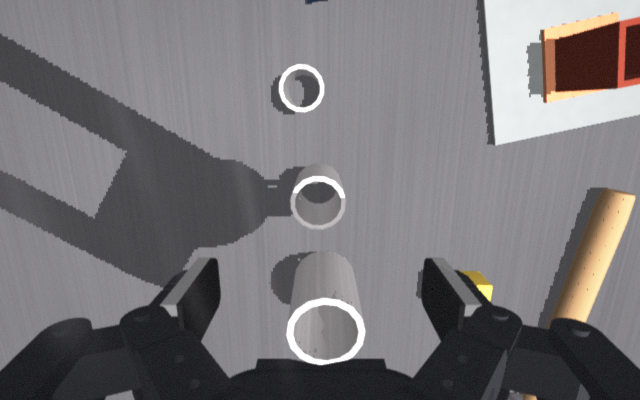

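View pics/t5.png

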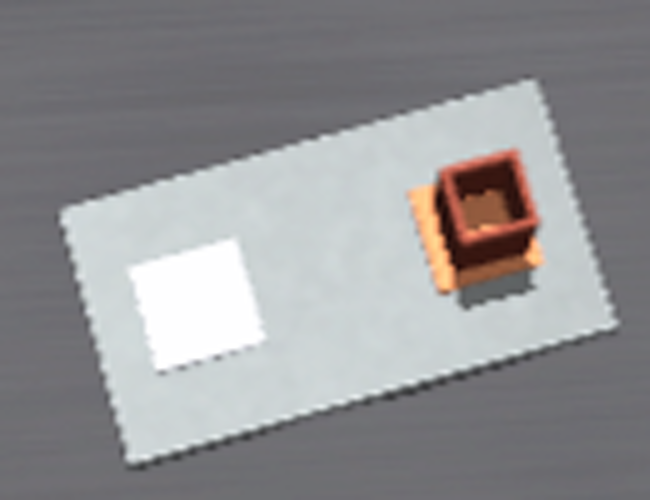

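The wrist view shows the middle pipe's rim at columns 290–345 and rows 177–229, with the large pipe (326,330) and small pipe (302,88) clear of the fingers. The top crop shows the tube standing on the copper pad, its rim centred at full-picture (352.7,169.6).

```bash
python3 - <<'E'
from h import *
print('tube', ray('top',(169.3,352.4),.072).round(4),'want .6467 -.1241')
p=ray('wrist',(203,317.5),.06); print(p.round(4)); plan((p[0],p[1],.02),0)
E
```

```text
tube [ 0.6449 -0.1254  0.072 ] want .6467 -.1241
[ 0.4373 -0.2284  0.06  ]
t 9.45 pos [ 0.44   -0.2291  0.1595] yaw 0.1 -> yaw 0 j6~ -28.0
 shift(final frame)/0.3 [ 0.0022 -0.0088  0.465 ] mm [  0.7  -2.7 139.5]  turn/2pi [-3.e-05 -3.e-05  2.e-04] deg [-0.  -0.   0.1]
```

play_rows:
  steps:
    - {"rx": 0,"ry": 0,"rz": 0,"x": 0.002,"y": -0.008,"z": 0.06,"grip": -1}
    - {"rx": 0,"ry": 0,"rz": 0,"x": 0,"y": 0,"z": 0.09,"grip": -1}
    - {"rx": 0,"ry": 0,"rz": 0,"x": 0,"y": 0,"z": 0.09,"grip": -1}
    - {"rx": 0,"ry": 0,"rz": 0,"x": 0,"y": 0,"z": 0.09,"grip": -1}
    - {"rx": 0,"ry": 0,"rz": 0,"x": 0,"y": 0,"z": 0.08,"grip": -1}
    - {"rx": 0,"ry": 0,"rz": 0,"x": 0,"y": 0,"z": 0.055,"grip": -1}
    - {"rx": 0,"ry": 0,"rz": 0,"x": 0,"y": 0,"z": 0,"grip": -1}
    - {"rx": 0,"ry": 0,"rz": 0,"x": 0,"y": 0,"z": 0,"grip": -1}

```text
time_s: 10.12
eef_pos: [0.4363, -0.2282, 0.0193]
ee_rot: [-2.219, -2.22, 0.001]
contact_force: [0.2, 0.2, 0.9]
grip_width: 0.0854
grip_force: 0.0
```

play_rows:
  steps:
    - {"rx": 0,"ry": 0,"rz": 0,"x": 0,"y": 0,"z": 0,"grip": 1}
    - {"rx": 0,"ry": 0,"rz": 0,"x": 0,"y": 0,"z": 0,"grip": 1}
    - {"rx": 0,"ry": 0,"rz": 0,"x": 0,"y": 0,"z": 0,"grip": 1}
    - {"rx": 0,"ry": 0,"rz": 0,"x": 0,"y": 0,"z": 0,"grip": 1}
    - {"rx": 0,"ry": 0,"rz": 0,"x": 0,"y": 0,"z": 0,"grip": 1}
    - {"rx": 0,"ry": 0,"rz": 0,"x": 0,"y": 0,"z": 0,"grip": 1}
    - {"rx": 0,"ry": 0,"rz": 0,"x": 0,"y": 0,"z": 0,"grip": 1}
    - {"rx": 0,"ry": 0,"rz": 0,"x": 0,"y": 0,"z": 0,"grip": 1}

```text
time_s: 10.78
eef_pos: [0.4379, -0.2296, 0.0216]
ee_rot: [2.22, 2.22, 0.001]
contact_force: [-0.4, 0.9, 4.7]
grip_width: 0.0406
grip_force: 39.8
```

```bash
python3 - <<'E'
from h import *
settle(3)
save('wrist','w6.png')
plan((.6149,.0225,.15),12.25)
E
```

```text
mean [ 437.9 -229.6   21.6] std [0. 0. 0.]
t 10.98 pos [ 0.4379 -0.2296  0.0216] yaw -0.0 -> yaw 12.2 j6~ -10.0
 shift(final frame)/0.3 [ 0.6959  0.7548 -0.428 ] mm [ 208.8  226.4 -128.4]  turn/2pi [ 0.00028  0.00023 -0.03405] deg [  0.1   0.1 -12.3]
```

View pics/w6.png

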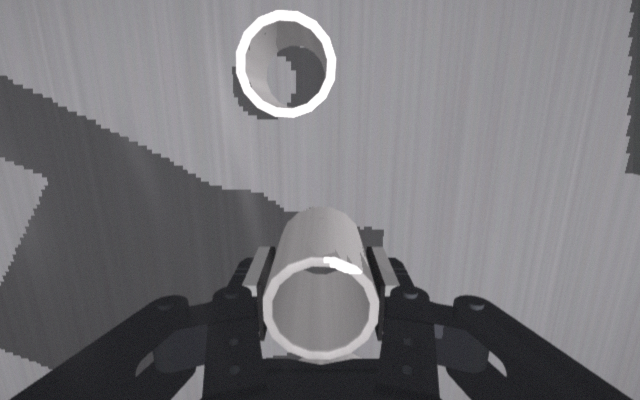

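The pipe is held between the fingers, its rim at rows 257–361.

play_rows:
  steps:
    - {"rx": 0,"ry": 0,"rz": 0,"x": 0,"y": 0,"z": -0.06,"grip": 1}
    - {"rx": 0,"ry": 0,"rz": 0,"x": 0,"y": 0,"z": -0.12,"grip": 1}
    - {"rx": 0,"ry": 0,"rz": -0.017,"x": 0,"y": 0,"z": -0.13,"grip": 1}
    - {"rx": 0,"ry": 0,"rz": -0.017,"x": 0,"y": 0,"z": -0.12,"grip": 1}
    - {"rx": 0,"ry": 0,"rz": 0,"x": 0.05,"y": 0.055,"z": 0,"grip": 1}
    - {"rx": 0,"ry": 0,"rz": 0,"x": 0.08,"y": 0.087,"z": 0,"grip": 1}
    - {"rx": 0,"ry": 0,"rz": 0,"x": 0.087,"y": 0.094,"z": 0,"grip": 1}
    - {"rx": 0,"ry": 0,"rz": 0,"x": 0.087,"y": 0.094,"z": 0,"grip": 1}

```text
time_s: 11.65
eef_pos: [0.5152, -0.118, 0.1501]
ee_rot: [1.973, 2.443, 0.001]
contact_force: [0.6, -0.6, -1.2]
grip_width: 0.0405
grip_force: 41.2
```

play_rows:
  steps:
    - {"rx": 0,"ry": 0,"rz": 0,"x": 0.087,"y": 0.094,"z": 0,"grip": 1}
    - {"rx": 0,"ry": 0,"rz": 0,"x": 0.087,"y": 0.094,"z": 0,"grip": 1}
    - {"rx": 0,"ry": 0,"rz": 0,"x": 0.087,"y": 0.094,"z": 0,"grip": 1}
    - {"rx": 0,"ry": 0,"rz": 0,"x": 0.081,"y": 0.088,"z": 0,"grip": 1}
    - {"rx": 0,"ry": 0,"rz": 0,"x": 0.05,"y": 0.055,"z": 0,"grip": 1}
    - {"rx": 0,"ry": 0,"rz": 0,"x": 0,"y": 0,"z": 0,"grip": 1}
    - {"rx": 0,"ry": 0,"rz": 0,"x": 0,"y": 0,"z": 0,"grip": 1}
    - {"rx": 0,"ry": 0,"rz": 0,"x": 0,"y": 0,"z": 0,"grip": 1}

```text
time_s: 12.32
eef_pos: [0.6137, 0.0229, 0.149]
ee_rot: [-1.971, -2.446, 0.001]
contact_force: [0.5, -0.4, -1.5]
grip_width: 0.0404
grip_force: 41.3
```

```bash
python3 - <<'E'
from h import *
settle(3)
s,R=state(); z=s['eef_pos'][2]+.0384
for p in ((257,321),(361,321)): print(np.round((R.T@(ray('wrist',p,z)-s['eef_pos']))*1000,1))
plan((.6149,.0225,.04),12.25)
E
```

```text
mean [613.6  22.2 149.1] std [0.  0.1 0.1]
[ 21.5  -0.2 -38.4]
[-20.   -0.2 -38.4]
t 12.47 pos [0.6136 0.022  0.1492] yaw 12.2 -> yaw 12.2 j6~ -10.0
 shift(final frame)/0.3 [0.0006 0.0045 0.364 ] mm [  0.2   1.3 109.2]  turn/2pi [-4.0e-05  3.0e-05 -2.6e-04] deg [-0.   0.  -0.1]
```

play_rows:
  steps:
    - {"rx": 0,"ry": 0,"rz": 0,"x": -0.0018,"y": 0.0045,"z": 0.06,"grip": 1}
    - {"rx": 0,"ry": 0,"rz": 0,"x": 0,"y": 0,"z": 0.09,"grip": 1}
    - {"rx": 0,"ry": 0,"rz": 0,"x": 0,"y": 0,"z": 0.09,"grip": 1}
    - {"rx": 0,"ry": 0,"rz": 0,"x": 0,"y": 0,"z": 0.08,"grip": 1}
    - {"rx": 0,"ry": 0,"rz": 0,"x": 0,"y": 0,"z": 0.044,"grip": 1}
    - {"rx": 0,"ry": 0,"rz": 0,"x": 0,"y": 0,"z": 0,"grip": 1}
    - {"rx": 0,"ry": 0,"rz": 0,"x": 0,"y": 0,"z": 0,"grip": 1}
    - {"rx": 0,"ry": 0,"rz": 0,"x": 0,"y": 0,"z": 0,"grip": 1}

```text
time_s: 13.13
eef_pos: [0.6169, 0.0225, 0.042]
ee_rot: [1.971, 2.443, 0.003]
contact_force: [0.1, 1.1, 0.3]
grip_width: 0.0404
grip_force: 41.3
```

```bash
python3 - <<'E'
from h import *
settle(2)
plan((.6150,.0218,.0334),12.25)
E
```

```text
mean [617.3  22.6  42.4] std [0.  0.1 0. ]
t 13.23 pos [0.6173 0.0227 0.0424] yaw 12.2 -> yaw 12.2 j6~ -10.0
 shift(final frame)/0.3 [-0.0011 -0.0081  0.03  ] mm [-0.3 -2.4  9. ]  turn/2pi [ 5.9e-04  1.6e-04 -7.0e-05] deg [ 0.2  0.1 -0. ]
```

play_rows:
  steps:
    - {"rx": 0,"ry": 0,"rz": 0,"x": -0.001,"y": -0.0055,"z": 0.013,"grip": 1}
    - {"rx": 0,"ry": 0,"rz": 0,"x": 0,"y": 0,"z": 0.009,"grip": 1}
    - {"rx": 0,"ry": 0,"rz": 0,"x": 0,"y": 0,"z": 0.004,"grip": 1}
    - {"rx": 0,"ry": 0,"rz": 0,"x": 0,"y": 0,"z": 0.002,"grip": 1}
    - {"rx": 0,"ry": 0,"rz": 0,"x": 0,"y": 0,"z": 0,"grip": 1}
    - {"rx": 0,"ry": 0,"rz": 0,"x": 0,"y": 0,"z": 0,"grip": 1}
    - {"rx": 0,"ry": 0,"rz": 0,"x": 0,"y": 0,"z": 0,"grip": 1}
    - {"rx": 0,"ry": 0,"rz": 0,"x": 0,"y": 0,"z": 0,"grip": 1}

```text
time_s: 13.9
eef_pos: [0.6146, 0.0222, 0.0336]
ee_rot: [1.971, 2.445, 0.001]
contact_force: [-6.4, -0.0, 12.4]
grip_width: 0.0403
grip_force: 43.0
```

```bash
python3 - <<'E'
from h import *
settle(2)
plan((.6150,.0218,.0334),12.25); print(manip.read_state()['contact_force'])
E
```

```text
mean [614.6  22.2  33.6] std [0. 0. 0.]
t 14.0 pos [0.6146 0.0222 0.0336] yaw 12.2 -> yaw 12.2 j6~ -10.0
 shift(final frame)/0.3 [-0.0015  0.001   0.0006] mm [-0.4  0.3  0.2]  turn/2pi [ 1.8e-04  8.0e-05 -1.0e-05] deg [ 0.1  0.  -0. ]
[-6.28353741 -0.1261832  13.41897062]
```

play_rows:
  steps:
    - {"rx": 0,"ry": 0,"rz": 0,"x": 0,"y": 0,"z": -0.002,"grip": -1}
    - {"rx": 0,"ry": 0,"rz": 0,"x": 0,"y": 0,"z": 0,"grip": -1}
    - {"rx": 0,"ry": 0,"rz": 0,"x": 0,"y": 0,"z": 0,"grip": -1}
    - {"rx": 0,"ry": 0,"rz": 0,"x": 0,"y": 0,"z": 0,"grip": -1}
    - {"rx": 0,"ry": 0,"rz": 0,"x": 0,"y": 0,"z": -0.06,"grip": -1}
    - {"rx": 0,"ry": 0,"rz": 0,"x": 0,"y": 0,"z": -0.12,"grip": -1}
    - {"rx": 0,"ry": 0,"rz": 0,"x": 0,"y": 0,"z": -0.13,"grip": -1}
    - {"rx": 0,"ry": 0,"rz": 0,"x": 0,"y": 0,"z": -0.12,"grip": -1}

```text
time_s: 14.67
eef_pos: [0.6134, 0.0223, 0.1621]
ee_rot: [-1.971, -2.445, 0.001]
contact_force: [1.4, -0.6, -0.0]
grip_width: 0.0853
grip_force: 0.0
```

play_rows:
  steps:
    - {"rx": 0,"ry": 0,"rz": -0.0193,"x": 0,"y": 0,"z": 0,"grip": -1}
    - {"rx": 0,"ry": 0,"rz": -0.0193,"x": 0,"y": 0,"z": 0,"grip": -1}
    - {"rx": 0,"ry": 0,"rz": -0.0193,"x": 0,"y": 0,"z": 0,"grip": -1}
    - {"rx": 0,"ry": 0,"rz": -0.0193,"x": 0,"y": 0,"z": 0,"grip": -1}
    - {"rx": 0,"ry": 0,"rz": -0.0193,"x": 0,"y": 0,"z": 0,"grip": -1}
    - {"rx": 0,"ry": 0,"rz": -0.0193,"x": 0,"y": 0,"z": 0,"grip": -1}
    - {"rx": 0,"ry": 0,"rz": -0.0193,"x": 0,"y": 0,"z": 0,"grip": -1}
    - {"rx": 0,"ry": 0,"rz": -0.0193,"x": 0,"y": 0,"z": 0,"grip": -1}

```text
time_s: 15.33
eef_pos: [0.6138, 0.0222, 0.1608]
ee_rot: [-0.595, -3.084, 0.0]
contact_force: [-0.4, 0.0, -0.1]
grip_width: 0.0853
grip_force: 0.0
```

play_rows:
  steps:
    - {"rx": 0,"ry": 0,"rz": -0.0193,"x": 0,"y": 0,"z": 0,"grip": -1}
    - {"rx": 0,"ry": 0,"rz": -0.0193,"x": 0,"y": 0,"z": 0,"grip": -1}
    - {"rx": 0,"ry": 0,"rz": -0.0193,"x": 0,"y": 0,"z": 0,"grip": -1}
    - {"rx": 0,"ry": 0,"rz": 0,"x": 0.012,"y": -0.117,"z": 0,"grip": -1}
    - {"rx": 0,"ry": 0,"rz": 0,"x": 0.012,"y": -0.117,"z": 0,"grip": -1}
    - {"rx": 0,"ry": 0,"rz": 0,"x": 0.012,"y": -0.117,"z": 0,"grip": -1}
    - {"rx": 0,"ry": 0,"rz": 0,"x": 0.012,"y": -0.117,"z": 0,"grip": -1}
    - {"rx": 0,"ry": 0,"rz": 0,"x": 0.012,"y": -0.117,"z": 0,"grip": -1}

```text
time_s: 16.0
eef_pos: [0.5914, -0.1542, 0.1609]
ee_rot: [-0.036, -3.141, -0.0]
contact_force: [0.6, 0.6, 0.0]
grip_width: 0.0853
grip_force: 0.0
```

play_rows:
  steps:
    - {"rx": 0,"ry": 0,"rz": 0,"x": 0.012,"y": -0.117,"z": 0,"grip": -1}
    - {"rx": 0,"ry": 0,"rz": 0,"x": 0.012,"y": -0.117,"z": 0,"grip": -1}
    - {"rx": 0,"ry": 0,"rz": 0,"x": 0.012,"y": -0.117,"z": 0,"grip": -1}
    - {"rx": 0,"ry": 0,"rz": 0,"x": 0.012,"y": -0.117,"z": 0,"grip": -1}
    - {"rx": 0,"ry": 0,"rz": 0,"x": 0.012,"y": -0.117,"z": 0,"grip": -1}
    - {"rx": 0,"ry": 0,"rz": 0,"x": 0,"y": 0,"z": 0,"grip": -1}
    - {"rx": 0,"ry": 0,"rz": 0,"x": 0,"y": 0,"z": 0,"grip": -1}
    - {"rx": 0,"ry": 0,"rz": 0,"x": 0,"y": 0,"z": 0,"grip": -1}

```text
time_s: 16.67
eef_pos: [0.5696, -0.3276, 0.1606]
ee_rot: [-0.038, -3.141, -0.001]
contact_force: [0.7, 0.2, -1.4]
grip_width: 0.0858
grip_force: 0.0
```

```bash
python3 - <<'E'
from h import *
settle(3)
plan((.5697,-.3282,.012),88.5)
P=ext((24,90,100),(38,255,255),.03)
print(rectfit('wrist',(24,120,215),(38,255,255),.03))
save('wrist','w7.png')
im=imaging.get_image('top'); print('pipe', rectfit('top',(0,0,225),(180,8,255),.072,(275,165,35,40),im)); cv2.imwrite('pics/t7.png',cv2.resize(im[130:230,255:385,::-1],None,fx=5,fy=5,interpolation=cv2.INTER_CUBIC))
E
```

```text
mean [ 570.  -326.6  160.9] std [0.1 0.2 0.1]
t 16.82 pos [ 0.5701 -0.3264  0.161 ] yaw 88.8 -> yaw 88.5 j6~ -118.0
 shift(final frame)/0.3 [ 0.0013 -0.0059  0.4967] mm [  0.4  -1.8 149. ]  turn/2pi [ 7.e-05 -3.e-05  7.e-04] deg [ 0.  -0.   0.3]
x -22.9 25.7 y -16.0 13.3 box (301, 163, 36, 58)
[ 559.6 -327.9   30.6   28.4   -2.1]
pipe [605.   22.   60.8  56.3  12.5]
```

View pics/w7.png

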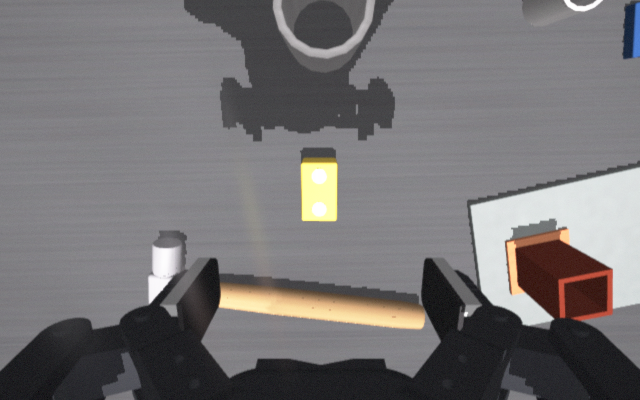

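View pics/t7.png

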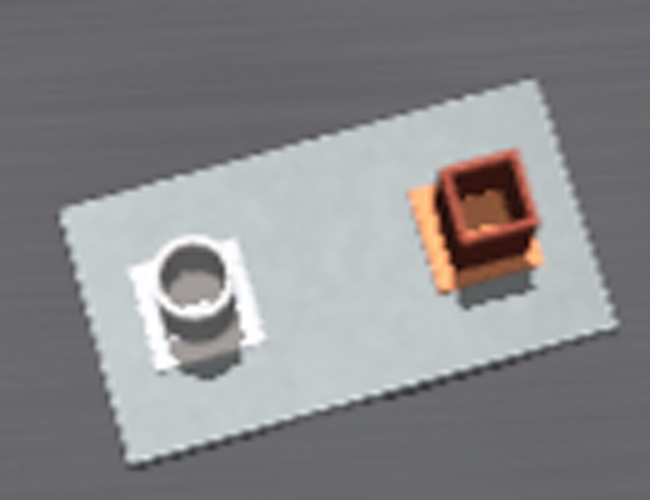

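The wrist view shows the spacer at columns 301–337 and rows 158–221, aligned with the fingers, with the hammer handle at rows 280–325. The top crop shows the pipe rim at crop (193,280), central over the ceramic pad, and the tube upright on the copper.

play_rows:
  steps:
    - {"rx": 0,"ry": 0,"rz": 0,"x": 0.003,"y": -0.005,"z": 0.06,"grip": -1}
    - {"rx": 0,"ry": 0,"rz": 0,"x": 0,"y": 0,"z": 0.1,"grip": -1}
    - {"rx": 0,"ry": 0,"rz": 0,"x": 0,"y": 0,"z": 0.11,"grip": -1}
    - {"rx": 0,"ry": 0,"rz": 0,"x": 0,"y": 0,"z": 0.11,"grip": -1}
    - {"rx": 0,"ry": 0,"rz": 0,"x": 0,"y": 0,"z": 0.09,"grip": -1}
    - {"rx": 0,"ry": 0,"rz": 0,"x": 0,"y": 0,"z": 0.046,"grip": -1}
    - {"rx": 0,"ry": 0,"rz": 0,"x": 0,"y": 0,"z": 0,"grip": -1}
    - {"rx": 0,"ry": 0,"rz": 0,"x": 0,"y": 0,"z": 0,"grip": -1}

```text
time_s: 17.68
eef_pos: [0.5688, -0.329, 0.0064]
ee_rot: [-0.036, -3.141, -0.001]
contact_force: [0.9, -0.5, 0.9]
grip_width: 0.0849
grip_force: 0.0
```

play_rows:
  steps:
    - {"rx": 0,"ry": 0,"rz": 0,"x": 0,"y": 0,"z": 0,"grip": 1}
    - {"rx": 0,"ry": 0,"rz": 0,"x": 0,"y": 0,"z": 0,"grip": 1}
    - {"rx": 0,"ry": 0,"rz": 0,"x": 0,"y": 0,"z": 0,"grip": 1}
    - {"rx": 0,"ry": 0,"rz": 0,"x": 0,"y": 0,"z": 0,"grip": 1}
    - {"rx": 0,"ry": 0,"rz": 0,"x": 0,"y": 0,"z": 0,"grip": 1}
    - {"rx": 0,"ry": 0,"rz": 0,"x": 0,"y": 0,"z": 0,"grip": 1}
    - {"rx": 0,"ry": 0,"rz": 0,"x": 0,"y": 0,"z": 0,"grip": 1}
    - {"rx": 0,"ry": 0,"rz": 0,"x": 0,"y": 0,"z": 0,"grip": 1}

```text
time_s: 18.35
eef_pos: [0.5697, -0.3299, 0.0078]
ee_rot: [0.037, 3.14, -0.002]
contact_force: [-0.4, 0.3, 6.0]
grip_width: 0.0292
grip_force: 41.5
```

```bash
python3 - <<'E'
from h import *
print('pipe',ray('top',(185.7,293.3),.072).round(4),'want .6149 .0225')
settle(2)
P=ext((20,90,60),(38,255,255),.03)
print(manip.read_state()['contact_force'])
plan((.6308,-.0508,.12),12.25)
E
```

```text
pipe [0.6129 0.0219 0.072 ] want .6149 .0225
mean [ 569.7 -329.8    7.8] std [0. 0. 0.]
x -23.4 33.9 y -16.8 15.3 box (278, 208, 82, 133)
[0.05007058 0.75331305 6.42024585]
t 18.5 pos [ 0.5697 -0.3299  0.0078] yaw 88.7 -> yaw 12.2 j6~ -17.0
 shift(final frame)/0.3 [ 0.8658  0.3964 -0.374 ] mm [ 259.7  118.9 -112.2]  turn/2pi [4.0000e-05 3.5000e-04 2.1225e-01] deg [ 0.   0.1 76.4]
```

play_rows:
  steps:
    - {"rx": 0,"ry": 0,"rz": 0,"x": 0,"y": 0,"z": -0.06,"grip": 1}
    - {"rx": 0,"ry": 0,"rz": 0,"x": 0,"y": 0,"z": -0.1,"grip": 1}
    - {"rx": 0,"ry": 0,"rz": 0.0193,"x": 0,"y": 0,"z": -0.12,"grip": 1}
    - {"rx": 0,"ry": 0,"rz": 0.0193,"x": 0,"y": 0,"z": -0.094,"grip": 1}
    - {"rx": 0,"ry": 0,"rz": 0.0193,"x": 0,"y": 0,"z": 0,"grip": 1}
    - {"rx": 0,"ry": 0,"rz": 0.0193,"x": 0,"y": 0,"z": 0,"grip": 1}
    - {"rx": 0,"ry": 0,"rz": 0.0193,"x": 0,"y": 0,"z": 0,"grip": 1}
    - {"rx": 0,"ry": 0,"rz": 0.0193,"x": 0,"y": 0,"z": 0,"grip": 1}

```text
time_s: 19.17
eef_pos: [0.5686, -0.3292, 0.1184]
ee_rot: [-1.161, -2.919, -0.0]
contact_force: [-0.7, -0.2, -2.7]
grip_width: 0.0292
grip_force: 40.4
```

play_rows:
  steps:
    - {"rx": 0,"ry": 0,"rz": 0.0193,"x": 0,"y": 0,"z": 0,"grip": 1}
    - {"rx": 0,"ry": 0,"rz": 0.0193,"x": 0,"y": 0,"z": 0,"grip": 1}
    - {"rx": 0,"ry": 0,"rz": 0.0193,"x": 0,"y": 0,"z": 0,"grip": 1}
    - {"rx": 0,"ry": 0,"rz": 0.0193,"x": 0,"y": 0,"z": 0,"grip": 1}
    - {"rx": 0,"ry": 0,"rz": 0.0193,"x": 0,"y": 0,"z": 0,"grip": 1}
    - {"rx": 0,"ry": 0,"rz": 0,"x": 0.06,"y": 0.03,"z": 0,"grip": 1}
    - {"rx": 0,"ry": 0,"rz": 0,"x": 0.1,"y": 0.045,"z": 0,"grip": 1}
    - {"rx": 0,"ry": 0,"rz": 0,"x": 0.11,"y": 0.05,"z": 0,"grip": 1}

```text
time_s: 19.83
eef_pos: [0.5877, -0.2425, 0.118]
ee_rot: [-1.975, -2.442, 0.001]
contact_force: [1.3, 0.2, -2.3]
grip_width: 0.0291
grip_force: 40.4
```

play_rows:
  steps:
    - {"rx": 0,"ry": 0,"rz": 0,"x": 0.11,"y": 0.05,"z": 0,"grip": 1}
    - {"rx": 0,"ry": 0,"rz": 0,"x": 0.11,"y": 0.05,"z": 0,"grip": 1}
    - {"rx": 0,"ry": 0,"rz": 0,"x": 0.11,"y": 0.05,"z": 0,"grip": 1}
    - {"rx": 0,"ry": 0,"rz": 0,"x": 0.11,"y": 0.05,"z": 0,"grip": 1}
    - {"rx": 0,"ry": 0,"rz": 0,"x": 0.09,"y": 0.045,"z": 0,"grip": 1}
    - {"rx": 0,"ry": 0,"rz": 0,"x": 0.062,"y": 0.026,"z": 0,"grip": 1}
    - {"rx": 0,"ry": 0,"rz": 0,"x": 0,"y": 0,"z": 0,"grip": 1}
    - {"rx": 0,"ry": 0,"rz": 0,"x": 0,"y": 0,"z": 0,"grip": 1}

```text
time_s: 20.5
eef_pos: [0.6299, -0.0501, 0.1181]
ee_rot: [-1.969, -2.448, 0.001]
contact_force: [0.1, -1.1, -2.0]
grip_width: 0.0293
grip_force: 40.4
```

```bash
python3 - <<'E'
from h import *
settle(3)
u=np.array([-np.sin(np.radians(12.25)),np.cos(np.radians(12.25))])*-.0012
plan((.6308+u[0],-.0508+u[1],.0238),12.25)
P=ext((20,90,60),(38,255,255),manip.read_state()['eef_pos'][2]+.0222)
E
```

```text
mean [629.8 -51.9 118.2] std [0.  0.5 0.1]
t 20.65 pos [ 0.6298 -0.0524  0.1183] yaw 12.2 -> yaw 12.2 j6~ -17.0
 shift(final frame)/0.3 [0.0005 0.0043 0.3149] mm [ 0.1  1.3 94.5]  turn/2pi [-9.0e-05  3.0e-05 -1.7e-04] deg [-0.   0.  -0.1]
x -23.6 33.6 y -15.3 14.4 box (282, 208, 78, 133)
```

play_rows:
  steps:
    - {"rx": 0,"ry": 0,"rz": 0,"x": 0,"y": 0.001,"z": 0.05,"grip": 1}
    - {"rx": 0,"ry": 0,"rz": 0,"x": 0,"y": 0,"z": 0.08,"grip": 1}
    - {"rx": 0,"ry": 0,"rz": 0,"x": 0,"y": 0,"z": 0.08,"grip": 1}
    - {"rx": 0,"ry": 0,"rz": 0,"x": 0,"y": 0,"z": 0.06,"grip": 1}
    - {"rx": 0,"ry": 0,"rz": 0,"x": 0,"y": 0,"z": 0.04,"grip": 1}
    - {"rx": 0,"ry": 0,"rz": 0,"x": 0,"y": 0,"z": 0,"grip": 1}
    - {"rx": 0,"ry": 0,"rz": 0,"x": 0,"y": 0,"z": 0,"grip": 1}
    - {"rx": 0,"ry": 0,"rz": 0,"x": 0,"y": 0,"z": 0,"grip": 1}

```text
time_s: 21.37
eef_pos: [0.6316, -0.052, 0.0271]
ee_rot: [1.972, 2.443, 0.002]
contact_force: [0.1, 0.6, -0.9]
grip_width: 0.0289
grip_force: 40.4
```

```bash
python3 - <<'E'
from h import *
settle(3)
u=np.array([-np.sin(np.radians(12.25)),np.cos(np.radians(12.25))])*-.0012
plan((.6308+u[0],-.0508+u[1],.0158),12.25)
E
```

```text
mean [631.9 -51.7  27.5] std [0.1 0.1 0.1]
t 21.52 pos [ 0.6318 -0.0516  0.0274] yaw 12.2 -> yaw 12.2 j6~ -17.0
 shift(final frame)/0.3 [-0.0006 -0.0026  0.0387] mm [-0.2 -0.8 11.6]  turn/2pi [ 4.3e-04  1.7e-04 -5.0e-05] deg [ 0.2  0.1 -0. ]
```

play_rows:
  steps:
    - {"rx": 0,"ry": 0,"rz": 0,"x": 0,"y": -0.001,"z": 0.017,"grip": 1}
    - {"rx": 0,"ry": 0,"rz": 0,"x": 0,"y": 0,"z": 0.011,"grip": 1}
    - {"rx": 0,"ry": 0,"rz": 0,"x": 0,"y": 0,"z": 0.007,"grip": 1}
    - {"rx": 0,"ry": 0,"rz": 0,"x": 0,"y": 0,"z": 0.002,"grip": 1}
    - {"rx": 0,"ry": 0,"rz": 0,"x": 0,"y": 0,"z": 0,"grip": 1}
    - {"rx": 0,"ry": 0,"rz": 0,"x": 0,"y": 0,"z": 0,"grip": 1}
    - {"rx": 0,"ry": 0,"rz": 0,"x": 0,"y": 0,"z": 0,"grip": 1}
    - {"rx": 0,"ry": 0,"rz": 0,"x": 0,"y": 0,"z": 0,"grip": 1}

```text
time_s: 22.18
eef_pos: [0.6304, -0.0514, 0.0158]
ee_rot: [1.972, 2.445, 0.0]
contact_force: [-5.9, 0.5, 11.3]
grip_width: 0.0293
grip_force: 42.0
```

```bash
python3 - <<'E'
from h import *
settle(2)
plan((.6310,-.0520,.0158),12.25); print(manip.read_state()['contact_force'])
E
```

```text
mean [630.4 -51.4  15.8] std [0. 0. 0.]
t 22.28 pos [ 0.6304 -0.0514  0.0158] yaw 12.2 -> yaw 12.2 j6~ -17.0
 shift(final frame)/0.3 [-0.0023  0.0014 -0.    ] mm [-0.7  0.4 -0. ]  turn/2pi [ 5.e-05  4.e-05 -1.e-05] deg [ 0.  0. -0.]
[-6.562302    0.96760145 10.42316751]
```

play_rows:
  steps:
    - {"rx": 0,"ry": 0,"rz": 0,"x": 0,"y": 0,"z": -0.002,"grip": -1}
    - {"rx": 0,"ry": 0,"rz": 0,"x": 0,"y": 0,"z": 0,"grip": -1}
    - {"rx": 0,"ry": 0,"rz": 0,"x": 0,"y": 0,"z": 0,"grip": -1}
    - {"rx": 0,"ry": 0,"rz": 0,"x": 0,"y": 0,"z": 0,"grip": -1}
    - {"rx": 0,"ry": 0,"rz": 0,"x": 0,"y": 0,"z": -0.08,"grip": -1}
    - {"rx": 0,"ry": 0,"rz": 0,"x": 0,"y": 0,"z": -0.135,"grip": -1}
    - {"rx": 0,"ry": 0,"rz": 0,"x": 0,"y": 0,"z": -0.135,"grip": -1}
    - {"rx": 0,"ry": 0,"rz": 0,"x": 0,"y": 0,"z": -0.135,"grip": -1}

```text
time_s: 22.95
eef_pos: [0.6294, -0.0513, 0.1613]
ee_rot: [-1.971, -2.444, 0.001]
contact_force: [1.3, -0.0, 1.1]
grip_width: 0.0854
grip_force: 0.0
```

play_rows:
  steps:
    - {"rx": 0,"ry": 0,"rz": 0.007,"x": 0,"y": 0,"z": 0,"grip": -1}
    - {"rx": 0,"ry": 0,"rz": 0,"x": 0.0573,"y": -0.1018,"z": 0,"grip": -1}
    - {"rx": 0,"ry": 0,"rz": 0,"x": 0.0573,"y": -0.1018,"z": 0,"grip": -1}
    - {"rx": 0,"ry": 0,"rz": 0,"x": 0.0573,"y": -0.1018,"z": 0,"grip": -1}
    - {"rx": 0,"ry": 0,"rz": 0,"x": 0.0573,"y": -0.1018,"z": 0,"grip": -1}
    - {"rx": 0,"ry": 0,"rz": 0,"x": 0.0573,"y": -0.1018,"z": 0,"grip": -1}
    - {"rx": 0,"ry": 0,"rz": 0,"x": 0.0573,"y": -0.1018,"z": 0,"grip": -1}
    - {"rx": 0,"ry": 0,"rz": 0,"x": 0,"y": 0,"z": 0,"grip": -1}

```text
time_s: 23.62
eef_pos: [0.4262, 0.0211, 0.1584]
ee_rot: [-2.021, -2.399, 0.004]
contact_force: [-0.8, -0.5, 0.1]
grip_width: 0.0856
grip_force: 0.0
```

```bash
python3 - <<'E'
from h import *
settle(4)
plan((.4326,.0195,.003),9.7)
P=ext((100,100,50),(125,255,255),.01)
print('bar wrist',rectfit('wrist',(100,100,50),(125,255,255),.01))
im=imaging.get_image('top')
print('bar top',rectfit('top',(100,120,60),(125,255,255),.01,(240,230,120,60),im))
print('sp',rectfit('top',(24,80,180),(38,255,255),.038,(300,165,45,35),im))
for q,z in (('tube_mid',.042),('pipe_mid',.042),('spacer_mid',.023)):
  for d in spotter.mark_of('top',q)[:4]: print(q,d['p'],ray('top',d['at'],z)[:2].round(4))
E
```

```text
mean [431.6  19.6 160.6] std [1.5 0.4 0.6]
t 23.82 pos [0.4332 0.0191 0.1612] yaw 9.7 -> yaw 9.7 j6~ -7.0
 shift(final frame)/0.3 [ 0.0016 -0.0017  0.5273] mm [  0.5  -0.5 158.2]  turn/2pi [2.8e-04 9.0e-05 4.0e-05] deg [0.1 0.  0. ]
x -98.3 101.2 y -21.3 18.9 box (295, 65, 50, 223)
bar wrist [431.9  20.2 199.4  40.1 -80.3]
bar top [411.   74.7  76.7  31.8  87.5]
sp [630.7 -51.5  50.2  30.  -78. ]
tube_mid 0.29 [ 0.6324 -0.127 ]
pipe_mid 0.84 [ 0.4453 -0.3222]
pipe_mid 0.58 [ 0.4294 -0.1407]
pipe_mid 0.57 [0.617  0.0192]
spacer_mid 0.84 [ 0.6291 -0.043 ]
```

play_rows:
  steps:
    - {"rx": 0,"ry": 0,"rz": 0,"x": 0.004,"y": -0.004,"z": 0.06,"grip": -1}
    - {"rx": 0,"ry": 0,"rz": 0,"x": 0,"y": 0,"z": 0.11,"grip": -1}
    - {"rx": 0,"ry": 0,"rz": 0,"x": 0,"y": 0,"z": 0.12,"grip": -1}
    - {"rx": 0,"ry": 0,"rz": 0,"x": 0,"y": 0,"z": 0.12,"grip": -1}
    - {"rx": 0,"ry": 0,"rz": 0,"x": 0,"y": 0,"z": 0.08,"grip": -1}
    - {"rx": 0,"ry": 0,"rz": 0,"x": 0,"y": 0,"z": 0.038,"grip": -1}
    - {"rx": 0,"ry": 0,"rz": 0,"x": 0,"y": 0,"z": 0,"grip": -1}
    - {"rx": 0,"ry": 0,"rz": 0,"x": 0,"y": 0,"z": 0,"grip": -1}

```text
time_s: 24.78
eef_pos: [0.4302, 0.0202, 0.0016]
ee_rot: [-2.025, -2.4, 0.002]
contact_force: [0.1, -0.4, 0.2]
grip_width: 0.0852
grip_force: 0.0
```

```bash
python3 - <<'E'
from h import *
settle(3)
plan((.4319,.0202,.001),9.7)
P=ext((100,100,50),(125,255,255),.01)
E
```

```text
mean [431.9  20.2   3.3] std [0.4 0.  0.4]
t 24.93 pos [0.4323 0.0202 0.0037] yaw 9.7 -> yaw 9.7 j6~ -7.0
 shift(final frame)/0.3 [ 0.0004 -0.0014  0.009 ] mm [ 0.1 -0.4  2.7]  turn/2pi [4.2e-04 1.0e-04 3.0e-05] deg [0.2 0.  0. ]
x -50.1 100.0 y -20.1 19.8 box (267, 19, 110, 347)
```

play_rows:
  steps:
    - {"rx": 0,"ry": 0,"rz": 0,"x": 0,"y": 0,"z": 0.009,"grip": -1}
    - {"rx": 0,"ry": 0,"rz": 0,"x": 0,"y": 0,"z": 0,"grip": 1}
    - {"rx": 0,"ry": 0,"rz": 0,"x": 0,"y": 0,"z": 0,"grip": 1}
    - {"rx": 0,"ry": 0,"rz": 0,"x": 0,"y": 0,"z": 0,"grip": 1}
    - {"rx": 0,"ry": 0,"rz": 0,"x": 0,"y": 0,"z": 0,"grip": 1}
    - {"rx": 0,"ry": 0,"rz": 0,"x": 0,"y": 0,"z": 0,"grip": 1}
    - {"rx": 0,"ry": 0,"rz": 0,"x": 0,"y": 0,"z": 0,"grip": 1}
    - {"rx": 0,"ry": 0,"rz": 0,"x": 0,"y": 0,"z": 0,"grip": 1}
  newtons: 70

```text
time_s: 25.65
eef_pos: [0.4316, 0.0203, 0.0002]
ee_rot: [2.025, 2.401, 0.001]
contact_force: [-0.9, 0.4, 5.3]
grip_width: 0.0377
grip_force: 71.4
```

```bash
python3 - <<'E'
from h import *
settle(3); print(manip.read_state()['contact_force'])
plan((.4319,.0202,.12),9.7)
P=ext((100,100,50),(125,255,255),.01)
E
```

```text
mean [4.316e+02 2.030e+01 2.000e-01] std [0. 0. 0.]
[-0.61166817  0.95732864  6.16012933]
t 25.8 pos [4.316e-01 2.030e-02 2.000e-04] yaw 9.7 -> yaw 9.7 j6~ -7.0
 shift(final frame)/0.3 [-0.0005  0.0011 -0.3992] mm [  -0.2    0.3 -119.8]  turn/2pi [2.2e-04 4.0e-05 4.0e-05] deg [0.1 0.  0. ]
x -47.0 99.5 y -20.5 19.5 box (265, 18, 112, 348)
```

play_rows:
  steps:
    - {"rx": 0,"ry": 0,"rz": 0,"x": 0,"y": 0,"z": -0.04,"grip": 1}
    - {"rx": 0,"ry": 0,"rz": 0,"x": 0,"y": 0,"z": -0.09,"grip": 1}
    - {"rx": 0,"ry": 0,"rz": 0,"x": 0,"y": 0,"z": -0.1,"grip": 1}
    - {"rx": 0,"ry": 0,"rz": 0,"x": 0,"y": 0,"z": -0.1,"grip": 1}
    - {"rx": 0,"ry": 0,"rz": 0,"x": 0,"y": 0,"z": -0.1,"grip": 1}
    - {"rx": 0,"ry": 0,"rz": -0.0071,"x": 0,"y": 0,"z": -0.03,"grip": 1}
    - {"rx": 0,"ry": 0,"rz": 0,"x": 0,"y": 0,"z": 0,"grip": 1}
    - {"rx": 0,"ry": 0,"rz": 0,"x": 0,"y": 0,"z": 0,"grip": 1}

```text
time_s: 26.52
eef_pos: [0.4304, 0.0203, 0.1369]
ee_rot: [-1.972, -2.445, 0.0]
contact_force: [0.3, -0.0, -5.6]
grip_width: 0.0377
grip_force: 72.3
```

```bash
python3 - <<'E'
from h import *
settle(2); s=manip.read_state(); print(s['contact_force'],s['moment'],s['grip_width'])
plan((.6308,-.0508,.14),12.25)
P=ext((100,100,50),(125,255,255),s['eef_pos'][2]+.01)
E
```

```text
mean [429.4  20.4 135.5] std [0.2 0.  0.3]
[-0.25420251 -0.16142143 -5.53879054] [ 0.03373199  0.00525858 -0.02121571] 0.037594599873938025
t 26.62 pos [0.4292 0.0204 0.1352] yaw 12.2 -> yaw 12.2 j6~ -17.0
 shift(final frame)/0.3 [-0.3746  0.6063 -0.0159] mm [-112.4  181.9   -4.8]  turn/2pi [-0.00056 -0.00016 -0.00012] deg [-0.2 -0.1 -0. ]
x -46.6 99.5 y -20.5 19.7 box (265, 18, 112, 348)
```

play_rows:
  steps:
    - {"rx": 0,"ry": 0,"rz": 0,"x": -0.02,"y": 0.032,"z": -0.01,"grip": 1}
    - {"rx": 0,"ry": 0,"rz": 0,"x": -0.045,"y": 0.073,"z": 0,"grip": 1}
    - {"rx": 0,"ry": 0,"rz": 0,"x": -0.065,"y": 0.105,"z": 0,"grip": 1}
    - {"rx": 0,"ry": 0,"rz": 0,"x": -0.065,"y": 0.105,"z": 0,"grip": 1}
    - {"rx": 0,"ry": 0,"rz": 0,"x": -0.065,"y": 0.105,"z": 0,"grip": 1}
    - {"rx": 0,"ry": 0,"rz": 0,"x": -0.065,"y": 0.105,"z": 0,"grip": 1}
    - {"rx": 0,"ry": 0,"rz": 0,"x": -0.035,"y": 0.058,"z": 0,"grip": 1}
    - {"rx": 0,"ry": 0,"rz": 0,"x": -0.0146,"y": 0.0233,"z": 0,"grip": 1}

```text
time_s: 27.33
eef_pos: [0.6337, -0.0521, 0.1376]
ee_rot: [-1.972, -2.443, 0.002]
contact_force: [-0.7, 0.4, -5.2]
grip_width: 0.0376
grip_force: 72.6
```

play_rows:
  steps:
    - {"rx": 0,"ry": 0,"rz": 0,"x": 0,"y": 0,"z": 0,"grip": 1}
    - {"rx": 0,"ry": 0,"rz": 0,"x": 0,"y": 0,"z": 0,"grip": 1}
    - {"rx": 0,"ry": 0,"rz": 0,"x": 0,"y": 0,"z": 0.06,"grip": 1}
    - {"rx": 0,"ry": 0,"rz": 0,"x": 0,"y": 0,"z": 0.06,"grip": 1}
    - {"rx": 0,"ry": 0,"rz": 0,"x": 0,"y": 0,"z": 0.04,"grip": 1}
    - {"rx": 0,"ry": 0,"rz": 0,"x": 0,"y": 0,"z": 0,"grip": 1}
    - {"rx": 0,"ry": 0,"rz": 0,"x": 0,"y": 0,"z": 0,"grip": 1}
    - {"rx": 0,"ry": 0,"rz": 0,"x": 0,"y": 0,"z": 0,"grip": 1}

```text
time_s: 28.0
eef_pos: [0.6325, -0.0507, 0.0934]
ee_rot: [1.971, 2.446, 0.001]
contact_force: [-0.3, 0.5, -4.7]
grip_width: 0.0376
grip_force: 72.6
```

```bash
python3 - <<'E'
from h import *
settle(3); s=manip.read_state(); print(s['contact_force'])
plan((.6308,-.0508,.0722),12.25)
P=ext((100,100,50),(125,255,255),s['eef_pos'][2]+.01)
im=imaging.get_image('top'); hsv=cv2.cvtColor(im,cv2.COLOR_RGB2HSV)
E
```

```text
mean [633.2 -50.9  94. ] std [0.1 0.  0.1]
[ 0.30018721 -0.16382357 -5.20331578]
t 28.15 pos [ 0.6333 -0.051   0.094 ] yaw 12.3 -> yaw 12.2 j6~ -17.0
 shift(final frame)/0.3 [ 0.0023 -0.008   0.0728] mm [ 0.7 -2.4 21.8]  turn/2pi [3.5e-04 1.5e-04 6.0e-05] deg [0.1 0.1 0. ]
x -46.7 99.4 y -20.4 19.3 box (265, 18, 112, 348)
```

play_rows:
  steps:
    - {"rx": 0,"ry": 0,"rz": 0,"x": 0.003,"y": -0.004,"z": 0.02,"grip": 1}
    - {"rx": 0,"ry": 0,"rz": 0,"x": 0,"y": 0,"z": 0.02,"grip": 1}
    - {"rx": 0,"ry": 0,"rz": 0,"x": 0,"y": 0,"z": 0.008,"grip": 1}
    - {"rx": 0,"ry": 0,"rz": 0,"x": 0,"y": 0,"z": 0,"grip": 1}
    - {"rx": 0,"ry": 0,"rz": 0,"x": 0,"y": 0,"z": 0,"grip": 1}
    - {"rx": 0,"ry": 0,"rz": 0,"x": 0,"y": 0,"z": 0,"grip": 1}

```text
time_s: 28.75
eef_pos: [0.631, -0.0502, 0.0779]
ee_rot: [-1.971, -2.446, 0.0]
contact_force: [-0.3, 1.0, -5.4]
grip_width: 0.0375
grip_force: 72.6
```

```bash
python3 - <<'E'
from h import *
settle(3); s=manip.read_state(); print(s['contact_force'])
plan((.6312,-.0504,.0722),12.25)
E
```

```text
mean [631.2 -50.3  78.3] std [0.  0.  0.1]
[ 0.12866376 -0.30419944 -5.25078522]
t 28.9 pos [ 0.6313 -0.0503  0.0784] yaw 12.3 -> yaw 12.2 j6~ -17.0
 shift(final frame)/0.3 [-0.0003 -0.0003  0.0206] mm [-0.1 -0.1  6.2]  turn/2pi [8.e-05 4.e-05 6.e-05] deg [0. 0. 0.]
```

Right on target. I'll lower it gently.

play_rows:
  steps:
    - {"rx": 0,"ry": 0,"rz": 0,"x": 0,"y": 0,"z": 0.008,"grip": 1}
    - {"rx": 0,"ry": 0,"rz": 0,"x": 0,"y": 0,"z": 0.006,"grip": 1}
    - {"rx": 0,"ry": 0,"rz": 0,"x": 0,"y": 0,"z": 0.004,"grip": 1}
    - {"rx": 0,"ry": 0,"rz": 0,"x": 0,"y": 0,"z": 0.002,"grip": 1}
    - {"rx": 0,"ry": 0,"rz": 0,"x": 0,"y": 0,"z": 0,"grip": 1}
    - {"rx": 0,"ry": 0,"rz": 0,"x": 0,"y": 0,"z": 0,"grip": 1}
    - {"rx": 0,"ry": 0,"rz": 0,"x": 0,"y": 0,"z": 0,"grip": 1}

```text
time_s: 29.48
eef_pos: [0.6311, -0.0502, 0.0724]
ee_rot: [1.971, 2.446, 0.0]
contact_force: [-3.3, -0.8, 0.7]
grip_width: 0.038
grip_force: 73.3
```

```bash
python3 - <<'E'
from h import *
settle(3); s=manip.read_state(); print(s['contact_force'])
plan((.6312,-.0504,.0722),12.25)
E
```

```text
mean [631.1 -50.2  72.4] std [0. 0. 0.]
[-3.25070136  1.15653981  1.13472785]
t 29.63 pos [ 0.6311 -0.0502  0.0723] yaw 12.3 -> yaw 12.2 j6~ -17.0
 shift(final frame)/0.3 [-0.0007  0.0003  0.0005] mm [-0.2  0.1  0.1]  turn/2pi [3.e-05 1.e-05 6.e-05] deg [0. 0. 0.]
```

play_rows:
  steps:
    - {"rx": 0,"ry": 0,"rz": 0,"x": 0,"y": 0,"z": 0.001,"grip": -1}
    - {"rx": 0,"ry": 0,"rz": 0,"x": 0,"y": 0,"z": 0,"grip": -1}
    - {"rx": 0,"ry": 0,"rz": 0,"x": 0,"y": 0,"z": 0,"grip": -1}
    - {"rx": 0,"ry": 0,"rz": 0,"x": 0,"y": 0,"z": 0,"grip": -1}
    - {"rx": 0,"ry": 0,"rz": 0,"x": 0,"y": 0,"z": -0.06,"grip": -1}
    - {"rx": 0,"ry": 0,"rz": 0,"x": 0,"y": 0,"z": -0.12,"grip": -1}
    - {"rx": 0,"ry": 0,"rz": 0,"x": 0,"y": 0,"z": -0.13,"grip": -1}
    - {"rx": 0,"ry": 0,"rz": 0,"x": 0,"y": 0,"z": -0.13,"grip": -1}
  newtons: 40

```text
time_s: 30.3
eef_pos: [0.6304, -0.0501, 0.2046]
ee_rot: [-1.971, -2.445, 0.001]
contact_force: [1.0, 0.3, -0.0]
grip_width: 0.0856
grip_force: 0.0
```

```bash
python3 - <<'E'
from h import *
settle(3)
print('bar wrist',rectfit('wrist',(100,100,50),(125,255,255),.082))
P=ext((100,100,50),(125,255,255),.082)
plan((.431,.2415,.16),17.6)
E
```

```text
mean [634.8 -50.8 213. ] std [0.6 0.1 2.5]
bar wrist [628.2 -49.3 196.3  39.  -77.6]
x -97.3 99.5 y -22.0 17.3 box (292, 63, 53, 241)
t 30.55 pos [ 0.6312 -0.0503  0.2039] yaw 12.3 -> yaw 17.6 j6~ 12.0
 shift(final frame)/0.3 [ 1.1288 -0.342   0.1464] mm [ 338.6 -102.6   43.9]  turn/2pi [ 1.400e-04  6.000e-05 -1.481e-02] deg [ 0.   0.  -5.3]
```

play_rows:
  steps:
    - {"rx": 0,"ry": 0,"rz": -0.0148,"x": 0,"y": 0,"z": 0,"grip": -1}
    - {"rx": 0,"ry": 0,"rz": 0,"x": 0.12,"y": -0.036,"z": 0,"grip": -1}
    - {"rx": 0,"ry": 0,"rz": 0,"x": 0.12,"y": -0.036,"z": 0,"grip": -1}
    - {"rx": 0,"ry": 0,"rz": 0,"x": 0.12,"y": -0.036,"z": 0,"grip": -1}
    - {"rx": 0,"ry": 0,"rz": 0,"x": 0.12,"y": -0.036,"z": 0,"grip": -1}
    - {"rx": 0,"ry": 0,"rz": 0,"x": 0.12,"y": -0.036,"z": 0.03,"grip": -1}
    - {"rx": 0,"ry": 0,"rz": 0,"x": 0.12,"y": -0.036,"z": 0.03,"grip": -1}
    - {"rx": 0,"ry": 0,"rz": 0,"x": 0.12,"y": -0.036,"z": 0.03,"grip": -1}

```text
time_s: 31.22
eef_pos: [0.4804, 0.168, 0.1743]
ee_rot: [-1.855, -2.533, 0.004]
contact_force: [0.2, 0.1, 0.5]
grip_width: 0.0859
grip_force: 0.0
```

play_rows:
  steps:
    - {"rx": 0,"ry": 0,"rz": 0,"x": 0.12,"y": -0.036,"z": 0.03,"grip": -1}
    - {"rx": 0,"ry": 0,"rz": 0,"x": 0.11,"y": -0.036,"z": 0.026,"grip": -1}
    - {"rx": 0,"ry": 0,"rz": 0,"x": 0.058,"y": -0.018,"z": 0,"grip": -1}
    - {"rx": 0,"ry": 0,"rz": 0,"x": 0,"y": 0,"z": 0,"grip": -1}
    - {"rx": 0,"ry": 0,"rz": 0,"x": 0,"y": 0,"z": 0,"grip": -1}
    - {"rx": 0,"ry": 0,"rz": 0,"x": 0,"y": 0,"z": 0,"grip": -1}
    - {"rx": 0,"ry": 0,"rz": 0,"x": 0,"y": 0,"z": 0,"grip": -1}

```text
time_s: 31.8
eef_pos: [0.4313, 0.2404, 0.1594]
ee_rot: [-1.857, -2.534, 0.001]
contact_force: [-0.3, -0.6, -0.3]
grip_width: 0.0852
grip_force: 0.0
```

```bash
python3 - <<'E'
from h import *
settle(3)
plan((.431,.2415,.16),17.6)
im=imaging.get_image('wrist'); hsv=cv2.cvtColor(im,cv2.COLOR_RGB2HSV); s,R=state(); cal=imaging.calibration('wrist')
m=cv2.inRange(hsv,np.array((12,60,60)),np.array((40,255,255))); c=max(cv2.findContours(m,0,1)[0],key=cv2.contourArea); b=cv2.boundingRect(c); print('box',b)
# bright top face incl. hole: threshold V adaptively
v=hsv[...,2]; print('V pct',np.percentile(v[m>0],[5,25,50,75,95]))
for th in (170,200,225,245):
    t=((m>0)&(v>th)).astype(np.uint8); cs=cv2.findContours(t,0,1)[0]; 
    if not cs: continue
    h=cv2.convexHull(max(cs,key=cv2.contourArea)); P=np.array([ray('wrist',(p[0][1],p[0][0]),.036,cal)[:2] for p in h])*1000
    # width by direction
    A=np.arange(0,180,2.); W=[np.ptp(P@np.array([np.cos(np.radians(a)),np.sin(np.radians(a))])) for a in A]
    S=[W[i]+W[(i+30)%90]+W[(i+60)%90] for i in range(30)]; i=int(np.argmin(S)); print(th,'min yaw',A[i],'widths',np.round([W[i],W[i+30],W[i+60],max(W)],1),'S',round(S[i]/3,1),round(max(S)/3,1))
    mm=[(P@np.array([np.cos(q),np.sin(q)])) for q in np.radians([A[i],A[i]+60,A[i]+120])]
    C=np.linalg.lstsq(np.array([[np.cos(q),np.sin(q)] for q in np.radians([A[i],A[i]+60,A[i]+120])]),np.array([(a.max()+a.min())/2 for a in mm]),rcond=None)[0]; print('  centre',C.round(1))
E
```

```text
mean [431.5 240.4 159.7] std [0.  0.1 0.1]
t 31.95 pos [0.4315 0.2405 0.1599] yaw 17.5 -> yaw 17.6 j6~ 12.0
 shift(final frame)/0.3 [ 0.0037 -0.0005 -0.0005] mm [ 1.1 -0.2 -0.1]  turn/2pi [-1.0e-05  2.0e-05 -2.6e-04] deg [-0.   0.  -0.1]
box (297, 161, 48, 58)
V pct [114. 147. 196. 217. 255.]
170 min yaw 22.0 widths [36.8 37.  37.1 41.8] S 36.9 41.3
  centre [430.8 241.9]
200 min yaw 22.0 widths [36.8 22.5 23.3 36.8] S 27.5 28.3
  centre [433.7 234.3]
225 min yaw 22.0 widths [36.1 21.5 21.8 36.1] S 26.5 27.6
  centre [434.2 234. ]
245 min yaw 22.0 widths [35.1 18.8 21.4 35.1] S 25.1 26.3
  centre [433.8 233.1]
```

play_rows:
  steps:
    - {"rx": 0,"ry": 0,"rz": -0.0125,"x": 0.0055,"y": 0,"z": 0.06,"grip": -1}
    - {"rx": 0,"ry": 0,"rz": 0,"x": 0,"y": 0,"z": 0.1,"grip": -1}
    - {"rx": 0,"ry": 0,"rz": 0,"x": 0,"y": 0,"z": 0.11,"grip": -1}
    - {"rx": 0,"ry": 0,"rz": 0,"x": 0,"y": 0,"z": 0.11,"grip": -1}
    - {"rx": 0,"ry": 0,"rz": 0,"x": 0,"y": 0,"z": 0.08,"grip": -1}
    - {"rx": 0,"ry": 0,"rz": 0,"x": 0,"y": 0,"z": 0.046,"grip": -1}
    - {"rx": 0,"ry": 0,"rz": 0,"x": 0,"y": 0,"z": 0,"grip": -1}
    - {"rx": 0,"ry": 0,"rz": 0,"x": 0,"y": 0,"z": 0,"grip": -1}

```text
time_s: 32.67
eef_pos: [0.43, 0.2423, 0.0076]
ee_rot: [-1.755, -2.605, 0.003]
contact_force: [0.2, -0.1, 0.6]
grip_width: 0.0855
grip_force: 0.0
```

play_rows:
  steps:
    - {"rx": 0,"ry": 0,"rz": 0,"x": 0,"y": 0,"z": 0,"grip": 1}
    - {"rx": 0,"ry": 0,"rz": 0,"x": 0,"y": 0,"z": 0,"grip": 1}
    - {"rx": 0,"ry": 0,"rz": 0,"x": 0,"y": 0,"z": 0,"grip": 1}
    - {"rx": 0,"ry": 0,"rz": 0,"x": 0,"y": 0,"z": 0,"grip": 1}
    - {"rx": 0,"ry": 0,"rz": 0,"x": 0,"y": 0,"z": 0,"grip": 1}
    - {"rx": 0,"ry": 0,"rz": 0,"x": 0,"y": 0,"z": 0,"grip": 1}
    - {"rx": 0,"ry": 0,"rz": 0,"x": 0,"y": 0,"z": 0,"grip": 1}
    - {"rx": 0,"ry": 0,"rz": 0,"x": 0,"y": 0,"z": 0,"grip": 1}

```text
time_s: 33.33
eef_pos: [0.4314, 0.2433, 0.0094]
ee_rot: [1.754, 2.605, 0.003]
contact_force: [-0.4, -0.5, 5.9]
grip_width: 0.0356
grip_force: 41.1
```

```bash
python3 - <<'E'
from h import *
settle(3); s=manip.read_state(); print(s['contact_force'],s['grip_width'])
P=ext((12,60,60),(40,255,255),.036)
plan((.6308,-.0506,.18),12.25)
E
```

```text
mean [431.4 243.3   9.4] std [0. 0. 0.]
[-1.52622728 -0.13386443  6.26227702] 0.03553226437489486
x -21.5 31.7 y -18.8 17.7 box (272, 217, 97, 127)
t 33.53 pos [0.4314 0.2433 0.0094] yaw 22.1 -> yaw 12.2 j6~ -17.0
 shift(final frame)/0.3 [-1.0985  0.4417 -0.5686] mm [-329.5  132.5 -170.6]  turn/2pi [ 3.400e-04 -3.000e-05  2.737e-02] deg [ 0.1 -0.   9.9]
```

play_rows:
  steps:
    - {"rx": 0,"ry": 0,"rz": 0,"x": 0,"y": 0,"z": -0.06,"grip": 1}
    - {"rx": 0,"ry": 0,"rz": 0,"x": 0,"y": 0,"z": -0.12,"grip": 1}
    - {"rx": 0,"ry": 0,"rz": 0,"x": 0,"y": 0,"z": -0.13,"grip": 1}
    - {"rx": 0,"ry": 0,"rz": 0.0137,"x": 0,"y": 0,"z": -0.13,"grip": 1}
    - {"rx": 0,"ry": 0,"rz": 0.0137,"x": 0,"y": 0,"z": -0.13,"grip": 1}
    - {"rx": 0,"ry": 0,"rz": 0,"x": -0.06,"y": 0.024,"z": 0,"grip": 1}
    - {"rx": 0,"ry": 0,"rz": 0,"x": -0.1,"y": 0.04,"z": 0,"grip": 1}
    - {"rx": 0,"ry": 0,"rz": 0,"x": -0.115,"y": 0.046,"z": 0,"grip": 1}

```text
time_s: 34.2
eef_pos: [0.4805, 0.1697, 0.1805]
ee_rot: [1.968, 2.448, 0.004]
contact_force: [-0.2, 0.9, -1.8]
grip_width: 0.0352
grip_force: 40.9
```

play_rows:
  steps:
    - {"rx": 0,"ry": 0,"rz": 0,"x": -0.115,"y": 0.046,"z": 0,"grip": 1}
    - {"rx": 0,"ry": 0,"rz": 0,"x": -0.115,"y": 0.046,"z": 0,"grip": 1}
    - {"rx": 0,"ry": 0,"rz": 0,"x": -0.115,"y": 0.046,"z": 0,"grip": 1}
    - {"rx": 0,"ry": 0,"rz": 0,"x": -0.115,"y": 0.046,"z": 0,"grip": 1}
    - {"rx": 0,"ry": 0,"rz": 0,"x": -0.115,"y": 0.046,"z": 0,"grip": 1}
    - {"rx": 0,"ry": 0,"rz": 0,"x": -0.115,"y": 0.046,"z": 0,"grip": 1}
    - {"rx": 0,"ry": 0,"rz": 0,"x": -0.085,"y": 0.036,"z": 0,"grip": 1}
    - {"rx": 0,"ry": 0,"rz": 0,"x": -0.0485,"y": 0.0197,"z": 0,"grip": 1}

```text
time_s: 34.87
eef_pos: [0.6307, -0.0544, 0.1787]
ee_rot: [1.975, 2.443, -0.001]
contact_force: [0.3, -0.0, -1.5]
grip_width: 0.0355
grip_force: 40.8
```

play_rows:
  steps:
    - {"rx": 0,"ry": 0,"rz": 0,"x": 0,"y": 0,"z": 0,"grip": 1}
    - {"rx": 0,"ry": 0,"rz": 0,"x": 0,"y": 0,"z": 0,"grip": 1}
    - {"rx": 0,"ry": 0,"rz": 0,"x": 0,"y": 0,"z": 0,"grip": 1}
    - {"rx": 0,"ry": 0,"rz": 0,"x": 0,"y": 0,"z": 0,"grip": 1}

```text
time_s: 35.2
eef_pos: [0.6292, -0.05, 0.179]
ee_rot: [-1.97, -2.446, 0.0]
contact_force: [0.0, 0.0, -2.7]
grip_width: 0.0358
grip_force: 40.8
```

```bash
python3 - <<'E'
from h import *
settle(3); s=manip.read_state()
P=ext((12,60,60),(40,255,255),s['eef_pos'][2]+.0266,(200,200,250,180))
print('bar beyond nut:'); B=ext((100,100,50),(125,255,255),.082)
from math import *
w=[(cos(radians(12.25))*b[1]-sin(radians(12.25))*b[0]+1000*s['eef_pos'][0], sin(radians(12.25))*b[1]+cos(radians(12.25))*b[0]+1000*s['eef_pos'][1]) for b in B]
far=B[B[:,0]>B[:,0].max()-15]; print('bar far end x',B[:,0].max().round(1),'y mid',((far[:,1].max()+far[:,1].min())/2).round(1),(far[:,1].ptp() if hasattr(far,'ptp') else np.ptp(far[:,1])).round(1))
plan((.6307,-.0499,.0994),12.25)
E
```

```text
mean [629.4 -50.  179.2] std [0.1 0.1 0.1]
x -21.6 31.2 y -18.5 17.5 box (273, 218, 96, 126)
bar beyond nut:
x -20.4 98.6 y -18.7 20.8 box (293, 60, 61, 172)
bar far end x 98.6 y mid 1.1 39.3
t 35.45 pos [ 0.6296 -0.0504  0.1793] yaw 12.3 -> yaw 12.2 j6~ -17.0
 shift(final frame)/0.3 [0.0009 0.004  0.2665] mm [ 0.3  1.2 79.9]  turn/2pi [3.0e-05 2.0e-05 1.1e-04] deg [0. 0. 0.]
```

play_rows:
  steps:
    - {"rx": 0,"ry": 0,"rz": 0,"x": 0,"y": 0,"z": 0.04,"grip": 1}
    - {"rx": 0,"ry": 0,"rz": 0,"x": 0,"y": 0,"z": 0.07,"grip": 1}
    - {"rx": 0,"ry": 0,"rz": 0,"x": 0,"y": 0,"z": 0.07,"grip": 1}
    - {"rx": 0,"ry": 0,"rz": 0,"x": 0,"y": 0,"z": 0.05,"grip": 1}
    - {"rx": 0,"ry": 0,"rz": 0,"x": 0,"y": 0,"z": 0.026,"grip": 1}
    - {"rx": 0,"ry": 0,"rz": 0,"x": 0,"y": 0,"z": 0,"grip": 1}
    - {"rx": 0,"ry": 0,"rz": 0,"x": 0,"y": 0,"z": 0,"grip": 1}
    - {"rx": 0,"ry": 0,"rz": 0,"x": 0,"y": 0,"z": 0,"grip": 1}

```text
time_s: 36.12
eef_pos: [0.6306, -0.0512, 0.1036]
ee_rot: [1.971, 2.444, 0.001]
contact_force: [0.3, -0.3, -1.5]
grip_width: 0.0357
grip_force: 40.9
```

```bash
python3 - <<'E'
from h import *
settle(3); print(manip.read_state()['contact_force'])
plan((.6306,-.0499,.0914),12.25)
E
```

```text
mean [630.8 -51.3 103.9] std [0.  0.  0.1]
[-0.85246114  0.23000616 -1.99905978]
t 36.27 pos [ 0.6307 -0.0513  0.1039] yaw 12.2 -> yaw 12.2 j6~ -17.0
 shift(final frame)/0.3 [0.0046 0.0005 0.0416] mm [ 1.4  0.1 12.5]  turn/2pi [ 3.8e-04  1.5e-04 -6.0e-05] deg [ 0.1  0.1 -0. ]
```

play_rows:
  steps:
    - {"rx": 0,"ry": 0,"rz": 0,"x": 0.004,"y": 0.002,"z": 0.016,"grip": 1}
    - {"rx": 0,"ry": 0,"rz": 0,"x": 0,"y": 0,"z": 0.01,"grip": 1}
    - {"rx": 0,"ry": 0,"rz": 0,"x": 0,"y": 0,"z": 0.007,"grip": 1}
    - {"rx": 0,"ry": 0,"rz": 0,"x": 0,"y": 0,"z": 0.004,"grip": 1}
    - {"rx": 0,"ry": 0,"rz": 0,"x": 0,"y": 0,"z": 0,"grip": 1}
    - {"rx": 0,"ry": 0,"rz": 0,"x": 0,"y": 0,"z": 0,"grip": 1}
    - {"rx": 0,"ry": 0,"rz": 0,"x": 0,"y": 0,"z": 0,"grip": 1}
    - {"rx": 0,"ry": 0,"rz": 0,"x": 0,"y": 0,"z": 0,"grip": 1}

```text
time_s: 36.93
eef_pos: [0.6301, -0.0497, 0.0915]
ee_rot: [1.972, 2.446, 0.0]
contact_force: [-2.2, 1.7, 2.1]
grip_width: 0.0351
grip_force: 41.4
```

```bash
python3 - <<'E'
from h import *
settle(3); print(manip.read_state()['contact_force'])
plan((.6306,-.0499,.0914),12.25)
E
```

```text
mean [630.1 -49.7  91.5] std [0. 0. 0.]
[-2.74203074  1.63743583  3.20001828]
t 37.08 pos [ 0.6302 -0.0498  0.0915] yaw 12.2 -> yaw 12.2 j6~ -17.0
 shift(final frame)/0.3 [-0.0008  0.0013  0.0003] mm [-0.2  0.4  0.1]  turn/2pi [ 4.e-05 -0.e+00 -4.e-05] deg [ 0. -0. -0.]
```

play_rows:
  steps:
    - {"rx": 0,"ry": 0,"rz": 0,"x": 0,"y": 0,"z": 0,"grip": -1}
    - {"rx": 0,"ry": 0,"rz": 0,"x": 0,"y": 0,"z": 0,"grip": -1}
    - {"rx": 0,"ry": 0,"rz": 0,"x": 0,"y": 0,"z": 0,"grip": -1}
    - {"rx": 0,"ry": 0,"rz": 0,"x": 0,"y": 0,"z": 0,"grip": -1}
    - {"rx": 0,"ry": 0,"rz": 0,"x": 0,"y": 0,"z": -0.06,"grip": -1}
    - {"rx": 0,"ry": 0,"rz": 0,"x": 0,"y": 0,"z": -0.12,"grip": -1}
    - {"rx": 0,"ry": 0,"rz": 0,"x": 0,"y": 0,"z": -0.13,"grip": -1}
    - {"rx": 0,"ry": 0,"rz": 0,"x": 0,"y": 0,"z": -0.13,"grip": -1}

```text
time_s: 37.75
eef_pos: [0.6293, -0.0497, 0.2238]
ee_rot: [-1.971, -2.444, 0.002]
contact_force: [1.6, -0.4, -0.5]
grip_width: 0.0854
grip_force: 0.0
```

play_rows:
  steps:
    - {"rx": 0,"ry": 0,"rz": 0,"x": 0,"y": -0.1,"z": -0.02,"grip": -1}
    - {"rx": 0,"ry": 0,"rz": 0,"x": 0,"y": -0.12,"z": 0,"grip": -1}
    - {"rx": 0,"ry": 0,"rz": 0,"x": 0,"y": -0.12,"z": 0,"grip": -1}
    - {"rx": 0,"ry": 0,"rz": 0,"x": 0,"y": -0.12,"z": 0,"grip": -1}
    - {"rx": 0,"ry": 0,"rz": 0,"x": 0,"y": -0.12,"z": 0,"grip": -1}
    - {"rx": 0,"ry": 0,"rz": 0,"x": 0,"y": -0.06,"z": 0,"grip": -1}
    - {"rx": 0,"ry": 0,"rz": 0,"x": 0,"y": 0,"z": 0,"grip": -1}
    - {"rx": 0,"ry": 0,"rz": 0,"x": 0,"y": 0,"z": 0,"grip": -1}

```text
time_s: 38.42
eef_pos: [0.4422, -0.0908, 0.2297]
ee_rot: [1.972, 2.443, 0.001]
contact_force: [-0.1, 0.2, -0.1]
grip_width: 0.0856
grip_force: 0.0
```

```bash
python3 - <<'E'
from h import *
a=imaging.get_image('top')[120:230,250:390,::-1]; b=imaging.get_image('side')[120:270,220:370,::-1]
a=cv2.resize(a,(400,314),interpolation=cv2.INTER_CUBIC); b=cv2.resize(b,(400,400),interpolation=cv2.INTER_CUBIC)
o=np.zeros((400,800,3),np.uint8); o[:314,:400]=a; o[:,400:]=b; cv2.imwrite('pics/final.png',o)
im=imaging.get_image('top')
print('bar',rectfit('top',(100,90,60),(125,255,255),.082,(255,130,135,100),im),'nut',rectfit('top',(15,60,60),(40,255,255),.118,(295,145,55,50),im))
E
```

```text
bar [619.2   0.8  91.   41.4 -77.6] nut [617.7 -49.7  65.4  36.8  -9.7]
```

View pics/final.png

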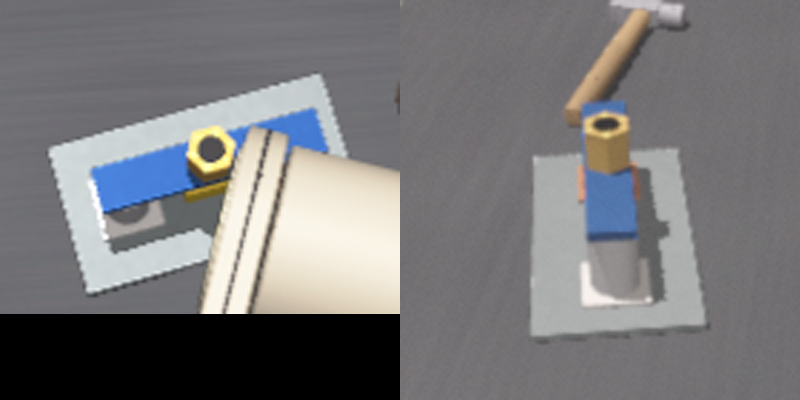

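The final picture shows the bar lying along the line of the pads at crop (210,155). The nut stands hole-up at its middle at (211,150), the pipe is on the white pad, and the spacer is underneath. The gripper is clear, so I'm handing in.

```bash
python3 -c "
from station import manip
print(manip.sign_off())"
```

```text
the job is handed in; nothing more can be done
None
```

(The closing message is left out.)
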